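# Check a drilled bore with the depth rod and flag the verdict

### The arm

A 6-joint arm with a two-finger parallel gripper is mounted at the origin on the work surface. World frame = base frame: x ahead of the robot, y to its left, z up, the work surface at z = 0. Lengths are in m, angles in rad, forces in N, time in s.
With the tool pointing down it reaches from about 0.35 to 0.975 m from the base axis. Payload 4.9 kg.
Tool frame: the origin (TCP) lies between the finger pads; the fingertips stand 17 mm ahead of it and the grasp point (between the pads) lies 2 mm behind it; z points along the fingers, y is the direction in which the jaws open and shut (so a half turn about z gives the same grasp; the last joint's range is limited). The gripper opens to 85 mm and grips with 20 to 120 N. Pads are 22 mm wide; open, the fingers measure 114 mm over their backs; the gripper's body (76 mm by 85 mm) begins 54 mm behind the grasp point. The pads swing forward as they close: fully open they stand 13 mm farther back than shut.
Start: joints at [-1.384, 0.053, 1.613, -0, 1.476, -0.119], TCP at [0.188, -0.596, 0.219] pointing down, gripper open.
Joint ranges: [-3.01, 3.01], [-1.01, 2.22], [0.06, 2.58], [-1.02, 4.17], [0.09, 2.62], [-3.14, 3.14]. Speed limits (rad/s): [2.57, 2.57, 3.14, 3.14, 3.14, 3.14].

### API

Orientations are given as a unit quaternion [w, x, y, z].
In Python, from plant import state, grab_frame, camera_model, job_done, find_in, silhouettes, landmark_of gives the robot as it stands.
- The arm moves only by the shell command python3 -m crank 'ROWS'. ROWS is JSON, a list of rows, each an object with "angular": the turn, a rotation vector about the tool's x, y, z each as a share of 5 degrees, from -1 to 1, a list of three; "delta_pos": the shift along the tool's x, y, z each as a share of 3 cm, from -1 to 1, a list of three; "gripper": the opening, from 0 (shut) to 1 (fully open). In form: [{"angular": [ax, ay, az], "delta_pos": [tx, ty, tz], "gripper": gripper}, ...]. A call has 1 to 12 rows; each row shifts and turns the commanded pose from where the row before left it, along the tool's axes as they then stand; what a row does not reach is not made up. A row lasts 1/8 s, in which the tool goes at most 62.5 mm and 10.7 degrees, less where a joint would pass 70% of its speed; a pose out of reach is approached as far as the arm can. A call with a number of a shift or a turn outside -1 to 1 is refused whole. A call with a gripper value outside its range is refused whole. The fingers move at their own pace and stop on an object; the grip force is fixed at half the most. Time passes only in rows, so rows that do not move let the fingers close. It gives the time, the measured TCP pose, the force and the opening at its end, in the units of the state.
- state(): the state, without advancing time (a new reading comes with each control period).
- grab_frame(name): name is "scene" or "top" or "wrist"; returns the picture (480x640x3 uint8, red, green, blue); there is no depth.
- camera_model(name): a dict with "camera_matrix" (3x3 intrinsics, pixels), "dist_coeffs" ([k1, k2, p1, p2, k3] as OpenCV has them; the pictures are not rectified), "rvec" (rotation vector, rad) and "tvec" (3), from world to camera coordinates, as OpenCV has them; the wrist camera has in their place "mount" (4x4, takes a point from camera to tool coordinates, whose origin is the TCP and whose axes are the flange's). Camera axes: x right, y down, z forward; pixel columns grow to the right and rows downward; lengths in m; the calibration is good to about 2 mm. A picture is of the moment at which its call begins: read the wrist's pose just before it. camera_model takes no time and is no camera call.
- job_done(): hands the job in, once; it reports no verdict.
Trained networks look in the newest picture that a camera, given by its name, has taken for a name from the list of things; names that differ only in an ending like _2 or _b are one class to them, and where a whole thing is asked for, a point or a joint stands for the part that bears it (a point fixed in the world has none). Each returns a list of dicts, best first, with "conf" (0 to 1); they miss things now and then, are a little off and sometimes report something else, mostly with a low value. They report only what shows in the picture. A call takes as long as a camera call. They do not tell look-alikes from the thing itself.
- find_in(camera, target): "bbox" ([left, top, right, bottom] in pixels, round what is visible of it).
- silhouettes(camera, target): "mask" (480x640 bool, what is visible of it) and "bbox" ([left, top, right, bottom] in pixels, round what is visible of it).
- landmark_of(camera, target): "pixel" ([column, row] in pixels: a listed point, or the origin of a listed thing).
The state is a dict: "time": time; "joint_pos": joint angles; "joint_vel": joint speeds; "joint_efforts": joint torques, N m; "tool_pos": TCP position; "tool_rot": TCP orientation; "contact_force": force on the tool from outside, world axes, zero at the start; "ft_torque": the same for the moment, N m; "gripper_width": opening from 0.0 (shut) to 1.0 (fully open).
Only numpy, scipy, OpenCV 4.12 (cv2) and the standard library are available. Lean on these libraries where they do the work, as an engineer would, in place of code of your own. Each camera call takes 0.05 s, during which the arm holds its last target.

### The job

Take the depth rod from its holder and push it, tip first, down the bore in the clamped wooden blank, past the drag of the bore's spring catch, until you feel it press firmly on the bottom, without ever ramming it (stay below 40 N). Leave it standing there and read its blue band: if the band has sunk completely into the bore, throw the yellow-knobbed flag lever fully over towards the green plate, and if the band still shows above the wood, fully over towards the red plate. Leave everything else where it is.

Things in the scene. Friction and masses are not known exactly. Their poses are not given: they have to be found in the camera images.
- rod: Depth rod, loose, 80 to 170 g. Origin at the centre of its lower tip, z up along the rod. From the tip: plain round steel, 12 mm diameter, with a chamfered foot (8 mm face, 3 mm high), up to 70 mm; then a round dark wooden handle, 24 mm diameter, from 70 to 150 mm. A blue band is painted round the steel from 44 to 52 mm above the tip. At the start it stands upright in the holder, tip 10 mm above the table, with 40 mm of it in the hole; draw it straight up.
- holder: Fixed wooden holder block, 90 mm (its x) by 150 mm (its y), 50 mm high; origin at the centre of its underside. The rod's hole (14 mm, 40 deep) is at its own y = -40 mm, the pencil's hole at y = +45 mm. It may stand to the robot's left or right.
- blank: Thick pale wooden blank, 160 mm (its x) by 90 mm (its y), 80 mm high, clamped fast between two 45 mm high steel dogs at its x ends; origin at the centre of its underside. Inside its bore, about 12 mm below the mouth, two opposed spring balls rub on the rod: after a small bump they drag at roughly 1 to 7 N all the way down, so the rod does not fall by its own weight.
- bore (a point): Centre of the bore's mouth, on the blank's top face (80 mm above the table), z up. Vertical blind bore, 13.5 mm in diameter, 1.5 mm chamfer. It was drilled either 58 mm deep (good: the rod's band vanishes) or 38 mm deep (too shallow: the band stays 6 to 14 mm above the face); the poses do not tell which, only bottoming the rod does. Its bottom is hard: there the force climbs steeply past 10 N.
- flag (a joint): Flag lever's hinge, rad: 0 = leaning fully to its base's -x side, 1.0 = fully to the +x side, 0.5 = upright. It starts near upright, turns against light friction (about 1 N at the knob), has hard stops at both ends and stays where it is left.
- flag_tip (a point): Centre of the yellow ball (26 mm diameter) at the tip of the flag lever, 80 mm from the hinge; it is about 102 mm above the table upright and 92 mm at either stop, where it is 38 mm to the side of the hinge. The lever's bar is 10 mm thick.
- flag_base: Fixed grey base of the lever, 70 mm (its x) by 50 mm (its y), 25 mm high; origin at the centre of its underside. The lever's hinge lies above the origin, 22 mm up, along the base's y, so the lever swings along the base's x.
- green_plate: Green plate lying fixed at one end of the flag's base, 50 x 50 x 6 mm, origin at the centre of its underside, 65 mm from the lever's hinge along the base's x (either end). It means: deep enough.
- red_plate: Red plate, likewise, at the other end of the flag's base. It means: too shallow.
- pencil: Green pencil standing in the holder, 9 mm thick, 115 mm long; origin at its lower end. Leave alone.
- flask: Steel vacuum flask, 68 mm diameter, 225 mm high; origin at its underside. Leave alone.
- mug: Black mug, 80 mm diameter, 95 mm high; origin at its underside. Leave alone.
- apple_a: Green apple, 72 mm across, 62 mm high; origin at its underside. Leave alone.
- apple_b: Another green apple, the same size. Leave alone.
- offcut: Pale L-shaped wooden offcut, about 100 x 110 x 30 mm; origin at its underside. Leave alone.
- bench_brush: Bench brush lying on the table; origin on its underside. Leave alone.
Mind the look-alikes: they are no part of the job. Of the things that look like the rod, the larger one is meant. There is more than one size of the flag_base; the job needs the smaller.

How it is judged:
On the way, in this order (a step that is already met when the one before it is completed fails the run):
1. the rod is in the bore, upright, and pressed on its bottom with more than 5 N (((z of rod in the frame of bore between -0.041 and -0.035 m and contact force between rod and shallow_bottom above 5 N) or (z of rod in the frame of bore between -0.061 and -0.055 m and contact force between rod and deep_bottom above 5 N)) and horizontal distance between rod and bore below 0.003 m and angle between rod's own z axis and vertical below 0.1 rad), for 0.1 s.
2. the flag lever has been thrown to the plate that matches the depth read (((z of rod in the frame of bore between -0.061 and -0.055 m and horizontal distance between flag_tip and green_plate below 0.036 m) or (z of rod in the frame of bore between -0.041 and -0.035 m and horizontal distance between flag_tip and red_plate below 0.036 m))), for 0.2 s.
At the end, for the whole second after the job is handed in: The rod stands released, at rest and upright (0.1 rad) on the bore's bottom: tip 58 or 38 mm below the mouth within 3 mm, on its axis within 3 mm. The flag rests with its ball within 36 mm (horizontally) of the green plate's centre if the bore is deep, of the red one's if shallow (((z of rod in the frame of bore between -0.061 and -0.055 m and horizontal distance between flag_tip and green_plate below 0.036 m) or (z of rod in the frame of bore between -0.041 and -0.035 m and horizontal distance between flag_tip and red_plate below 0.036 m)) and horizontal distance between rod and bore below 0.003 m and angle between rod's own z axis and vertical below 0.1 rad and linear speed of rod below 0.02 m/s and velocity of joint flag between -0.1 and 0.1 rad/s); the robot touches nothing.
It fails at once if the rod is rammed: more than 40 N between rod and blank (contact force between rod and blank above 40 N or contact force between rod and shallow_bottom above 40 N).
It fails at once if a bystander is moved by more than 30 mm (distance of any of flask, mug, apple_a, apple_b, offcut, bench_brush, pencil from where it was at the start of the episode above 0.03 m).
It also fails if it takes over 64 s, if anything falls off the work surface, if the arm or the gripper's body presses on something with over 40 N, if the wrist force passes 120 N, or if a joint passes its speed limit or range.

## Working session

There is one attempt and no reset: what is moved stays moved. The work goes in short steps, Python scripts to look and compute and a shell command to move; the robot and the scene stay as the last step left them, time stands still between calls to the robot, and variables do not carry over. Pictures are saved under pics/ and viewed, and the job is handed in when it is done.

```bash
ls; mkdir -p pics
python3 - <<'E'
from plant import *
import cv2
s=state();print(s)
for n in ("scene","top","wrist"):
    cv2.imwrite(f"pics/{n}0.png",grab_frame(n)[:,:,::-1]); print(n,camera_model(n))
E
```

```text
pics
{'time': 0.0, 'joint_pos': array([-1.38398394e+00,  5.33465526e-02,  1.61430549e+00,  3.62362323e-05,
        1.47598416e+00, -1.18961170e-01]), 'joint_vel': array([-0.00011466,  0.00042185, -0.00109713, -0.00096818, -0.0019985 ,
        0.00045567]), 'joint_efforts': array([ 1.40516637e-03, -3.93681800e+01, -3.70174098e+01, -1.09809398e-04,
        7.11614237e-03,  8.04695020e-06]), 'tool_pos': array([ 0.18805695, -0.59535806,  0.21786256]), 'tool_rot': array([-1.02179861e-03,  9.88335312e-01,  1.52290074e-01, -1.66330786e-05]), 'contact_force': array([0.20787861, 0.11318208, 0.15607989]), 'ft_torque': array([ 0.02262553, -0.0202369 ,  0.00307238]), 'gripper_width': 1.001531115578286}
scene {'camera_matrix': array([[513.89216636,   0.        , 314.26256025],
       [  0.        , 513.89216636, 234.59596771],
       [  0.        ,   0.        ,   1.        ]]), 'dist_coeffs': array([-0.02206361,  0.        ,  0.        ,  0.        ,  0.        ]), 'rvec': array([ 0.98778726,  2.31663238, -1.1697056 ]), 'tvec': array([ 0.36867041, -0.19490299,  1.5185746 ])}
top {'camera_matrix'
[... 273 characters left out ...]
 -2.16201668,  0.1430612 ]), 'tvec': array([0.02449792, 0.59388732, 1.21534192])}
wrist {'camera_matrix': array([[383.00796134,   0.        , 313.4900255 ],
       [  0.        , 383.00796134, 239.78615333],
       [  0.        ,   0.        ,   1.        ]]), 'dist_coeffs': array([-0.07524025,  0.        ,  0.        ,  0.        ,  0.        ]), 'mount': array([[ 8.24356957e-05, -9.53455625e-01, -3.01533355e-01,
         7.72846854e-02],
       [ 9.99999897e-01,  2.12961845e-04, -4.00002121e-04,
         3.20458137e-05],
       [ 4.45599372e-04, -3.01533291e-01,  9.53455545e-01,
        -1.54064664e-01],
       [ 0.00000000e+00,  0.00000000e+00,  0.00000000e+00,
         1.00000000e+00]])}
```

View pics/scene0.png

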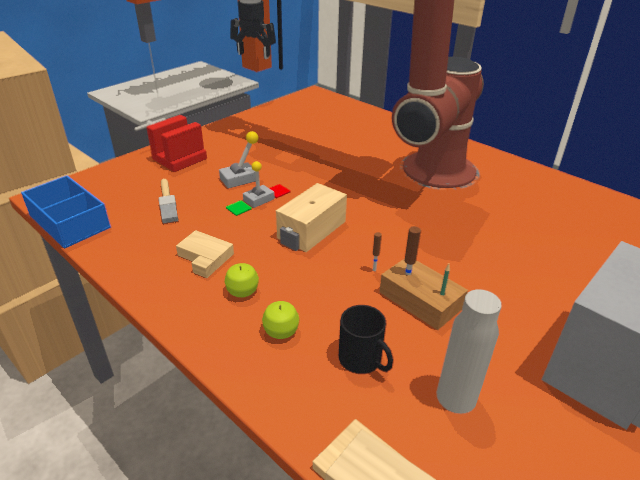

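View pics/top0.png

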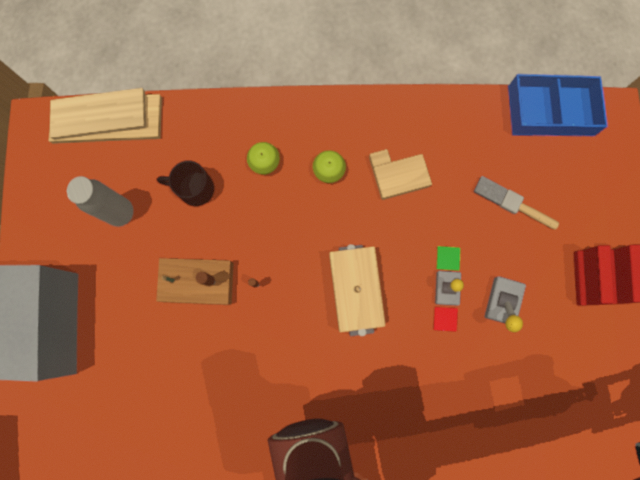

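View pics/wrist0.png

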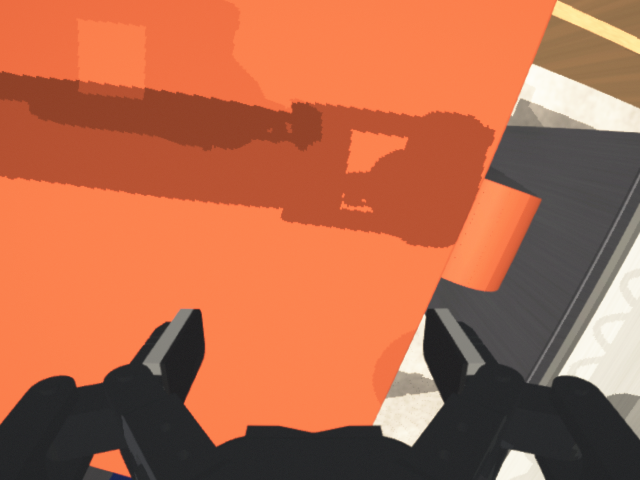

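The scene view shows the large rod in the holder at (412,250) and a smaller look-alike standing free at (377,250). The small flag, with plates, is at (258,185) and the large look-alike flag at (240,165). The blank is at (312,215). In the top view these are: rod (207,279), look-alike (253,283), bore (357,289), small flag ball (457,286) and large flag (514,324).

```bash
cat > h.py <<'E'
import numpy as np, cv2
from plant import *
from scipy.spatial.transform import Rotation as R
def cam(n,st=None):
    m=camera_model(n);K=m['camera_matrix'];d=m['dist_coeffs']
    if 'mount' in m:
        st=st or state();q=st['tool_rot']
        T=np.eye(4);T[:3,:3]=R.from_quat([q[1],q[2],q[3],q[0]]).as_matrix();T[:3,3]=st['tool_pos']
        W=T@m['mount'];Rc=W[:3,:3].T;t=-Rc@W[:3,3]
    else:
        Rc=cv2.Rodrigues(m['rvec'])[0];t=m['tvec']
    return K,d,Rc,t
def onz(n,px,z,st=None):
    K,d,Rc,t=cam(n,st)
    u=cv2.undistortPoints(np.array([[px]],float),K,d)[0,0]
    v=Rc.T@np.array([u[0],u[1],1]);c=-Rc.T@t
    return c+v*(z-c[2])/v[2]
def proj(n,p,st=None):
    K,d,Rc,t=cam(n,st)
    return cv2.projectPoints(np.array(p,float).reshape(-1,3),cv2.Rodrigues(Rc)[0],t,K,d)[0][:,0]
def tri(views):
    A=[];b=[]
    for n,px,st in views:
        K,d,Rc,t=cam(n,st);u=cv2.undistortPoints(np.array([[px]],float),K,d)[0,0]
        v=Rc.T@np.array([u[0],u[1],1]);v/=np.linalg.norm(v);c=-Rc.T@t
        P=np.eye(3)-np.outer(v,v);A.append(P);b.append(P@c)
    return np.linalg.lstsq(np.vstack(A),np.hstack(b),rcond=None)[0]
E
python3 - <<'E'
from h import *
im=grab_frame("top")
for t in ("rod","holder","bore","blank","flag_tip","flag_base","green_plate","red_plate","pencil"):
    print(t,[(np.round(x['pixel']),round(x['conf'],2)) for x in landmark_of("top",t)])
im=grab_frame("scene")
for t in ("rod","bore","flag_tip","flag_base"):
    print(t,[(np.round(x['pixel']),round(x['conf'],2)) for x in landmark_of("scene",t)])
print("bore",onz("top",(357,289),.08),onz("scene",(312,203),.08))
print("rod top",onz("top",(205,278),.16),onz("scene",(413,230),.16))
print("small",onz("top",(253,283),.0))
print("ball",onz("top",(457,286),.102),onz("scene",(257,166),.102))
print("g r",onz("top",(449,258),.006),onz("top",(446,319),.006))
cv2.imwrite("pics/topc.png",cv2.resize(cv2.imread("pics/top0.png")[220:340,140:540],None,fx=2,fy=2,interpolation=2))
cv2.imwrite("pics/scc.png",cv2.resize(cv2.imread("pics/scene0.png")[110:330,210:480],None,fx=2.7,fy=2.7,interpolation=2))
E
```

```text
rod [(array([216., 285.]), 0.61), (array([255., 287.]), 0.42)]
holder [(array([200., 277.]), 0.67)]
bore [(array([357., 290.]), 0.82), (array([447., 256.]), 0.42)]
blank [(array([355., 290.]), 0.89), (array([219., 284.]), 0.65)]
flag_tip [(array([515., 321.]), 0.71), (array([458., 283.]), 0.67)]
flag_base [(array([505., 299.]), 0.81)]
green_plate [(array([447., 258.]), 0.77)]
red_plate [(array([446., 316.]), 0.72)]
pencil [(array([176., 283.]), 0.48)]
rod []
bore [(array([311., 202.]), 0.69), (array([309., 225.]), 0.21)]
flag_tip [(array([257., 165.]), 0.5)]
flag_base [(array([240., 179.]), 0.64)]
bore [ 0.48630941 -0.05769406  0.08      ] [ 0.48764708 -0.05306162  0.08      ]
rod top [0.5065787  0.23084803 0.16      ] [0.51112162 0.23906435 0.16      ]
small [0.50731307 0.15923544 0.        ]
ball [ 0.48671855 -0.25410565  0.102     ] [ 0.48446436 -0.25099632  0.102     ]
g r [ 0.55270742 -0.26032553  0.006     ] [ 0.42309566 -0.24871637  0.006     ]
```

View pics/topc.png

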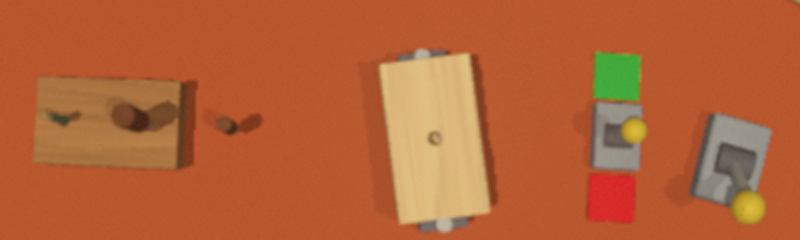

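View pics/scc.png

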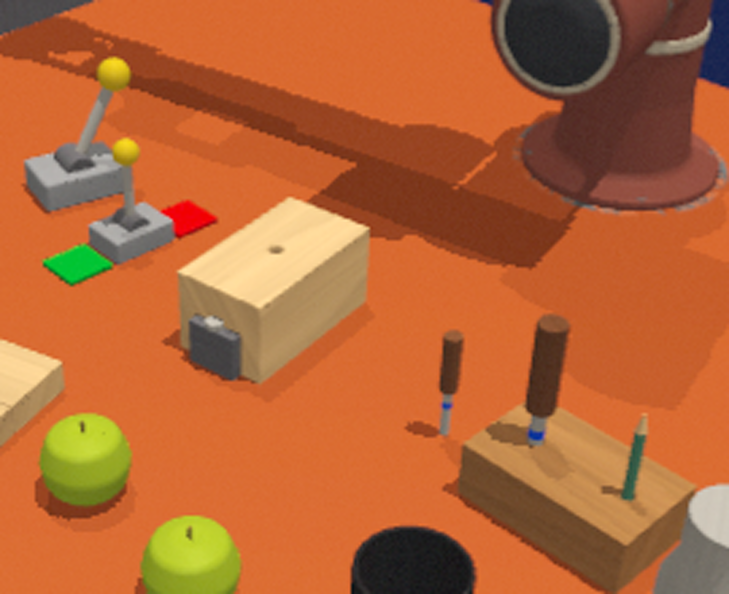

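The rod to take is the larger one in the holder, at scene (412,250). The free-standing thin one at (377,250) is the decoy. The flag to use is the small base with the plates, not the bigger one at (240,165). First I'll turn the tool so its y axis lies along world x, and lift.

```bash
python3 -m crank '[{"angular":[0,0,-1],"delta_pos":[0.5,0,-0.5],"gripper":1},{"angular":[0,0,-1],"delta_pos":[0.5,0,-0.5],"gripper":1},{"angular":[0,0,-1],"delta_pos":[0.5,0,-0.5],"gripper":1},{"angular":[0,0,-1],"delta_pos":[0.5,0,-0.5],"gripper":1},{"angular":[0,0,-1],"delta_pos":[0.5,0,-0.5],"gripper":1},{"angular":[0,0,-1],"delta_pos":[0.5,0,-0.5],"gripper":1},{"angular":[0,0,-1],"delta_pos":[0.5,0,0],"gripper":1},{"angular":[0,0,-1],"delta_pos":[0.5,0,0],"gripper":1},{"angular":[0,0,-1],"delta_pos":[0.5,0,0],"gripper":1},{"angular":[0,0,-1],"delta_pos":[0.5,0,0],"gripper":1},{"angular":[0,0,-1],"delta_pos":[0.5,0,0],"gripper":1},{"angular":[0,0,-1],"delta_pos":[0.5,0,0],"gripper":1}]'
cat > s.py <<'E'
from h import *
s=state();q=s['tool_rot'];M=R.from_quat([q[1],q[2],q[3],q[0]]).as_matrix()
print(round(s['time'],2),s['tool_pos'].round(4),'F',s['contact_force'].round(1),'w',round(s['gripper_width'],3),'\n',M.round(4))
E
python3 s.py
```

```text
time: 2.4
tool_pos: [0.3099, -0.4739, 0.3091]
tool_rot: [0.0, 0.779, 0.627, 0.0]
contact_force: [-0.0, 0.0, -0.0]
gripper_width: 1.001
2.4 [ 0.3099 -0.4739  0.3091] F [-0.  0. -0.] w 1.001 
 [[ 2.132e-01  9.770e-01  0.000e+00]
 [ 9.770e-01 -2.132e-01 -1.000e-04]
 [-0.000e+00  1.000e-04 -1.000e+00]]
```

```bash
python3 -m crank '[{"angular":[0,0,-0.82],"delta_pos":[0.8,0.4,0],"gripper":1},{"angular":[0,0,-0.82],"delta_pos":[0.8,0.4,0],"gripper":1},{"angular":[0,0,-0.82],"delta_pos":[0.9,0.4,0],"gripper":1},{"angular":[0,0,0],"delta_pos":[1,0.4,0],"gripper":1},{"angular":[0,0,0],"delta_pos":[1,0.4,0],"gripper":1},{"angular":[0,0,0],"delta_pos":[1,0.4,0],"gripper":1},{"angular":[0,0,0],"delta_pos":[1,0.4,0],"gripper":1},{"angular":[0,0,0],"delta_pos":[1,0.4,0],"gripper":1},{"angular":[0,0,0],"delta_pos":[1,0.4,0],"gripper":1},{"angular":[0,0,0],"delta_pos":[1,0.4,0],"gripper":1},{"angular":[0,0,0],"delta_pos":[1,0.4,0],"gripper":1},{"angular":[0,0,0],"delta_pos":[1,0.4,0],"gripper":1}]'
python3 s.py
python3 - <<'E'
from h import *
cv2.imwrite("pics/w1.png",grab_frame("wrist")[:,:,::-1])
E
```

```text
time: 3.9
tool_pos: [0.4651, -0.1348, 0.3093]
tool_rot: [0.0, 0.708, 0.706, 0.0]
contact_force: [0.6, -0.1, 0.1]
gripper_width: 0.997
3.9 [ 0.4651 -0.1348  0.3093] F [ 0.6 -0.1  0.1] w 0.997 
 [[ 3.2e-03  1.0e+00  5.0e-04]
 [ 1.0e+00 -3.1e-03 -2.0e-04]
 [-2.0e-04  5.0e-04 -1.0e+00]]
```

View pics/w1.png

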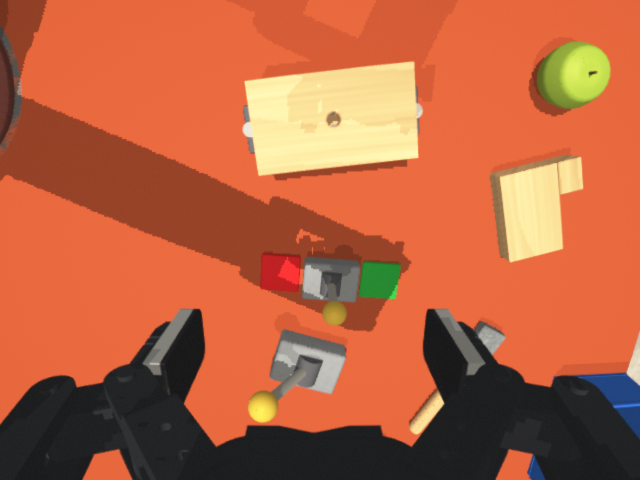

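Run:
```python
from h import *
st=state()
im=cv2.imread("pics/w1.png")
print("bore",onz("wrist",(334,119.5),.08,st))
print("ball",onz("wrist",(335,313),.102,st), "g",onz("wrist",(380,281),.006,st),"r",onz("wrist",(281,272.5),.006,st))
print("corners",[onz("wrist",p,.08,st)[:2].round(4) for p in ((245,81),(414,62),(418,155),(259,174))])
cv2.imwrite("pics/borec.png",cv2.resize(im[90:150,300:370],None,fx=8,fy=8,interpolation=2))
```

```text
bore [ 0.48613691 -0.05396815  0.08      ]
ball [ 0.48910608 -0.24934318  0.102     ] g [ 0.55297618 -0.2545609   0.006     ] r [ 0.42468643 -0.24252543  0.006     ]
corners [array([ 0.4019, -0.0185]), array([ 0.5603, -0.0011]), array([ 0.5699, -0.0873]), array([ 0.412 , -0.1064])]
```

View pics/borec.png

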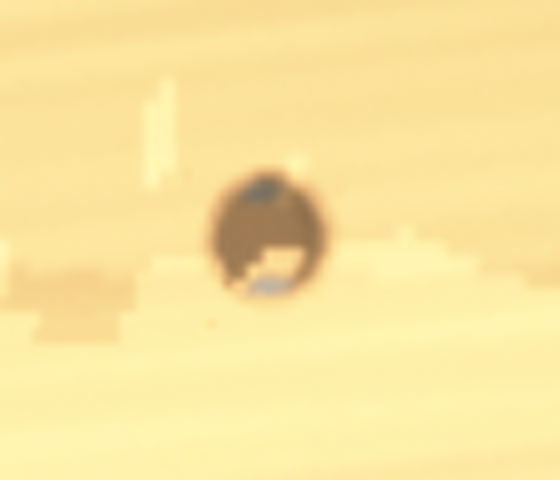

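```bash
python3 -m crank '[{"angular":[0,0,0],"delta_pos":[1,0,0],"gripper":1},{"angular":[0,0,0],"delta_pos":[1,0,0],"gripper":1},{"angular":[0,0,0],"delta_pos":[1,0.2,0],"gripper":1},{"angular":[0,0,0],"delta_pos":[1,0.2,0],"gripper":1},{"angular":[0,0,0],"delta_pos":[1,0.2,0],"gripper":1},{"angular":[0,0,0],"delta_pos":[1,0.2,0],"gripper":1},{"angular":[0,0,0],"delta_pos":[1,0.2,0],"gripper":1},{"angular":[0,0,0],"delta_pos":[1,0.2,0],"gripper":1},{"angular":[0,0,0],"delta_pos":[1,0.2,0],"gripper":1},{"angular":[0,0,0],"delta_pos":[0,0,0],"gripper":1}]'
python3 s.py
python3 - <<'E'
from h import *
cv2.imwrite("pics/w2.png",grab_frame("wrist")[:,:,::-1])
E
```

```text
time: 5.2
tool_pos: [0.5076, 0.1352, 0.309]
tool_rot: [-0.0, 0.707, 0.707, -0.0]
contact_force: [0.4, -0.2, -0.4]
gripper_width: 0.999
5.2 [0.5076 0.1352 0.309 ] F [ 0.4 -0.2 -0.4] w 0.999 
 [[ 4.e-04  1.e+00 -4.e-04]
 [ 1.e+00 -4.e-04 -1.e-04]
 [-1.e-04 -4.e-04 -1.e+00]]
```

View pics/w2.png

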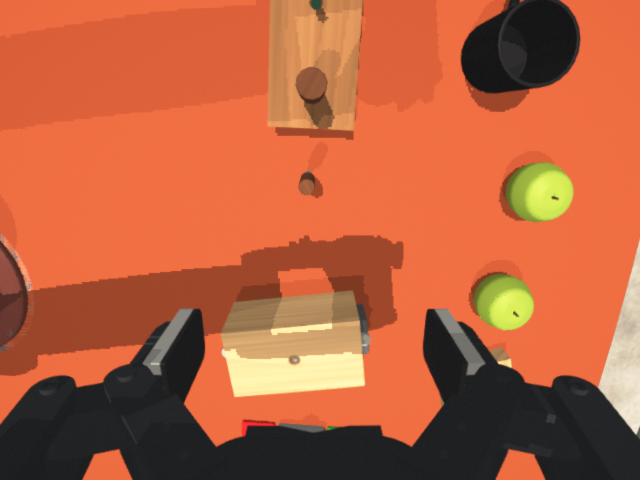

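The rod top is at (312,84), with the decoy at (307,185) clear of it. The bore shows again at (294,360).

Run:
```python
from h import *
st=state()
im=cv2.imread("pics/w2.png")
print("bore",onz("wrist",(294.5,360),.08,st))
print("rod",onz("wrist",(312,82),.16,st),'decoy',onz("wrist",(307,189),.1,st))
print("holder",[onz("wrist",p,.05,st)[:2].round(4) for p in ((269,129),(355,131))])
a=cv2.resize(im[50:140,260:370],None,fx=5,fy=5,interpolation=2);b=cv2.resize(im[315:405,240:350],None,fx=5,fy=5,interpolation=2)
cv2.imwrite("pics/w2c.png",np.vstack([a,b])[:,:,:][:900:1])
cv2.imwrite("pics/w2c.png",cv2.resize(np.hstack([a,b]),(800,327)))
```

```text
bore [ 0.48494356 -0.05768822  0.08      ]
rod [0.50665872 0.23858041 0.16      ] decoy [0.50138341 0.14758411 0.1       ]
holder [array([0.4612, 0.2022]), array([0.551, 0.2  ])]
```

View pics/w2c.png

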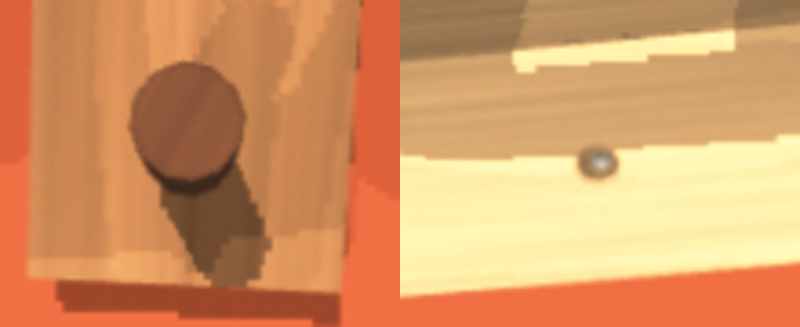

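```bash
python3 -m crank '[{"angular":[0,0,0],"delta_pos":[1,0,0],"gripper":1},{"angular":[0,0,0],"delta_pos":[1,0,0],"gripper":1},{"angular":[0,0,0],"delta_pos":[0.9,0,0],"gripper":1},{"angular":[0,0,0],"delta_pos":[0.4,0,0],"gripper":1},{"angular":[0,0,0],"delta_pos":[0,0,0],"gripper":1}]'
python3 s.py
python3 - <<'E'
from h import *
st=state()
im=grab_frame("wrist")[:,:,::-1]
cv2.imwrite("pics/w3.png",im)
for p in silhouettes("wrist","rod"): print(p['conf'],p['bbox'])
E
```

```text
time: 5.88
tool_pos: [0.508, 0.2326, 0.3091]
tool_rot: [0.0, 0.708, 0.706, -0.0]
contact_force: [-0.2, -0.9, -0.3]
gripper_width: 1.001
5.88 [0.508  0.2326 0.3091] F [-0.2 -0.9 -0.3] w 1.001 
 [[ 3.e-03  1.e+00 -1.e-04]
 [ 1.e+00 -3.e-03 -6.e-04]
 [-6.e-04 -1.e-04 -1.e+00]]
0.98 [296.5, 180.5, 327.5, 222.7]
0.59 [299.0, 246.4, 314.7, 288.1]
```

View pics/w3.png

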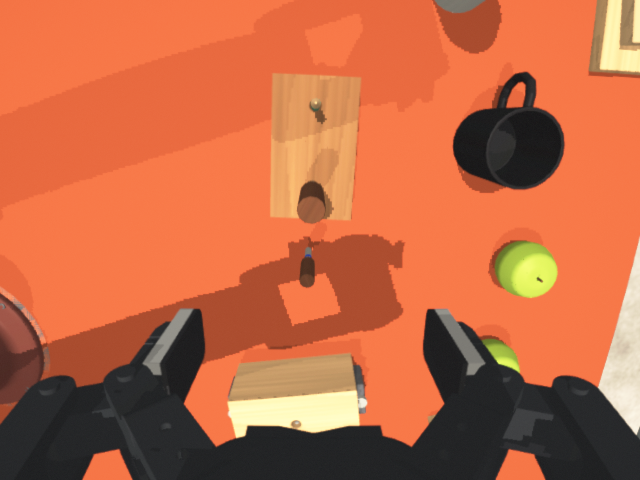

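Run:
```python
from h import *
st=state();im=cv2.imread("pics/w3.png")
print("rod",onz("wrist",(312,208),.16,st),'pencil',onz("wrist",(315.5,104),.125,st), 'bore',onz("wrist",(295.5,424),.08,st))
print("holder corners",[onz("wrist",p,.05,st)[:2].round(4) for p in ((274,74),(361,77),(351,220),(271,217))])
print(proj("wrist",[[.5075,.2345,.16],[.5075,.2345,.08]],st))
cv2.imwrite("pics/w3c.png",cv2.resize(im[60:300,240:390],None,fx=4,fy=4,interpolation=2)[:,:][240:840])
```

```text
rod [0.50703568 0.2403658  0.16      ] pencil [0.51024828 0.32191493 0.125     ] bore [ 0.48429379 -0.05617783  0.08      ]
holder corners [array([0.4688, 0.3541]), array([0.5567, 0.351 ]), array([0.5499, 0.2015]), array([0.4608, 0.2053])]
[[312.60746775 215.04448309]
 [312.7959266  196.12084305]]
```

View pics/w3c.png

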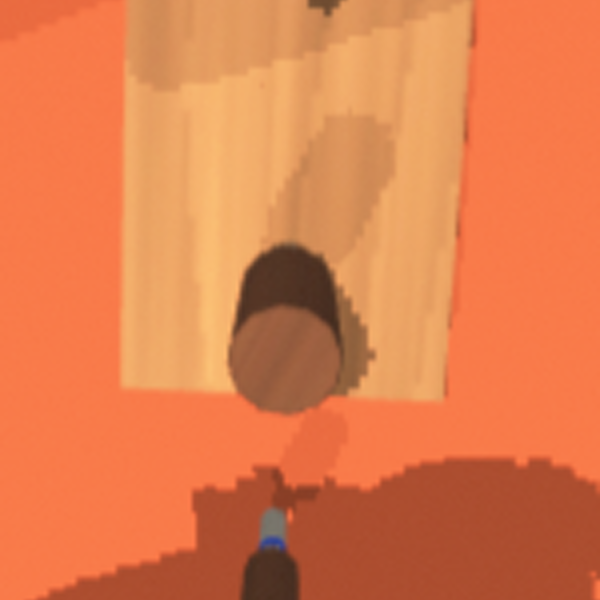

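Two estimates agree. The rod top gives (0.507, 0.2385), and the holder corners put the hole at (0.507, 0.238). Going down to grip the handle.

```bash
python3 -m crank '[{"angular":[0,0,0],"delta_pos":[0.2,-0.03,0],"gripper":1},{"angular":[0,0,0],"delta_pos":[0,0,1],"gripper":1},{"angular":[0,0,0],"delta_pos":[0,0,1],"gripper":1},{"angular":[0,0,0],"delta_pos":[0,0,1],"gripper":1},{"angular":[0,0,0],"delta_pos":[0,0,1],"gripper":1},{"angular":[0,0,0],"delta_pos":[0,0,0.5],"gripper":1},{"angular":[0,0,0],"delta_pos":[0,0,0],"gripper":1}]'
python3 s.py
python3 - <<'E'
from h import *
im=grab_frame("wrist")[:,:,::-1]
cv2.imwrite("pics/w4.png",im)
E
```

```text
time: 6.85
tool_pos: [0.5065, 0.2387, 0.1731]
tool_rot: [-0.0, 0.708, 0.706, -0.001]
contact_force: [0.4, -0.2, 0.2]
gripper_width: 1.0
6.85 [0.5065 0.2387 0.1731] F [ 0.4 -0.2  0.2] w 1.0 
 [[ 3.3e-03  1.0e+00 -2.0e-03]
 [ 1.0e+00 -3.3e-03 -6.0e-04]
 [-7.0e-04 -2.0e-03 -1.0e+00]]
```

View pics/w4.png

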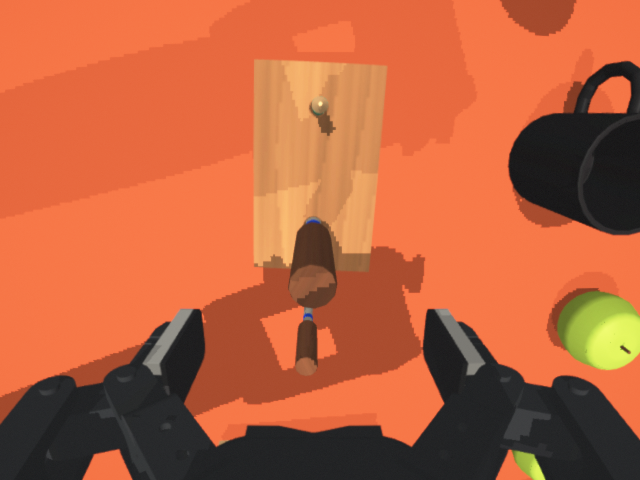

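```bash
python3 - <<'E'
from h import *
st=state()
print("rod",onz("wrist",(312.5,286),.16,st), proj("wrist",[st['tool_pos']+[0,0,-.013+.015]],st),proj("wrist",[[.507,.2385,.16]],st))
E
python3 -m crank '[{"angular":[0,0,0],"delta_pos":[0,0.01,0.8],"gripper":1},{"angular":[0,0,0],"delta_pos":[0,0,0.87],"gripper":1},{"angular":[0,0,0],"delta_pos":[0,0,0],"gripper":1}]'
python3 s.py
```

```text
rod [0.50694525 0.23964292 0.16      ] [[313.15258482 302.8853507 ]] [[312.6234158  288.17251467]]
time: 7.28
tool_pos: [0.5068, 0.2388, 0.1234]
tool_rot: [-0.0, 0.708, 0.706, -0.001]
contact_force: [-0.3, 0.1, 0.7]
gripper_width: 1.001
7.28 [0.5068 0.2388 0.1234] F [-0.3  0.1  0.7] w 1.001 
 [[ 3.2e-03  1.0e+00 -2.0e-03]
 [ 1.0e+00 -3.2e-03 -6.0e-04]
 [-6.0e-04 -2.0e-03 -1.0e+00]]
```

```bash
python3 -m crank '[{"angular":[0,0,0],"delta_pos":[0,0,0],"gripper":0},{"angular":[0,0,0],"delta_pos":[0,0,0],"gripper":0},{"angular":[0,0,0],"delta_pos":[0,0,0],"gripper":0},{"angular":[0,0,0],"delta_pos":[0,0,0],"gripper":0},{"angular":[0,0,0],"delta_pos":[0,0,0],"gripper":0},{"angular":[0,0,0],"delta_pos":[0,0,0],"gripper":0}]'
python3 s.py
python3 -m crank '[{"angular":[0,0,0],"delta_pos":[0,0,0],"gripper":0},{"angular":[0,0,0],"delta_pos":[0,0,0],"gripper":0}]'
python3 - <<'E'
from h import *
im=grab_frame("wrist")[:,:,::-1]
cv2.imwrite("pics/w5.png",im)
E
```

```text
time: 8.02
tool_pos: [0.5079, 0.2393, 0.1251]
tool_rot: [0.0, 0.708, 0.706, 0.001]
contact_force: [-1.0, -0.4, 5.5]
gripper_width: 0.259
8.03 [0.5079 0.2393 0.1251] F [-1.  -0.4  5.5] w 0.259 
 [[ 3.2e-03  1.0e+00  1.3e-03]
 [ 1.0e+00 -3.2e-03  5.0e-04]
 [ 6.0e-04  1.3e-03 -1.0e+00]]
time: 8.28
tool_pos: [0.5079, 0.2393, 0.1251]
tool_rot: [0.0, 0.708, 0.706, 0.001]
contact_force: [-1.4, -1.1, 5.0]
gripper_width: 0.262
```

View pics/w5.png

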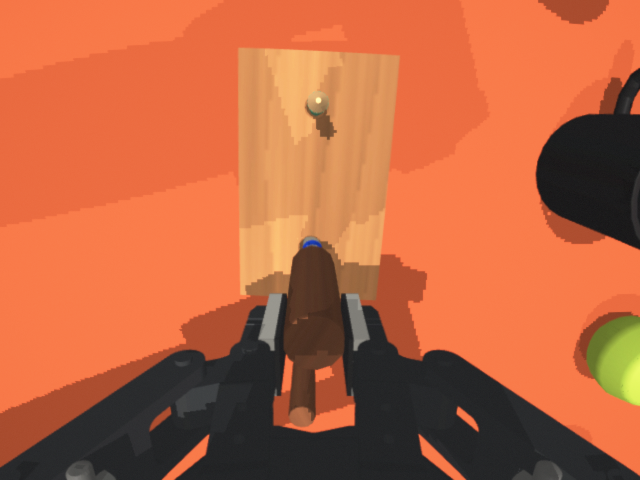

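```bash
python3 -m crank '[{"angular":[0,0,0],"delta_pos":[0,0,-0.3],"gripper":0},{"angular":[0,0,0],"delta_pos":[0,0,-0.5],"gripper":0},{"angular":[0,0,0],"delta_pos":[0,0,-0.5],"gripper":0},{"angular":[0,0,0],"delta_pos":[0,0,-0.7],"gripper":0},{"angular":[0,0,0],"delta_pos":[0,0,-1],"gripper":0},{"angular":[0,0,0],"delta_pos":[0,0,-1],"gripper":0},{"angular":[0,0,0],"delta_pos":[0,0,-0.8],"gripper":0},{"angular":[0,0,0],"delta_pos":[0,0,0],"gripper":0}]'
python3 s.py
python3 - <<'E'
from h import *
im=grab_frame("wrist")[:,:,::-1]
cv2.imwrite("pics/w6.png",im)
E
```

```text
time: 9.32
tool_pos: [0.5088, 0.2395, 0.272]
tool_rot: [0.001, 0.708, 0.706, 0.003]
contact_force: [0.5, -0.3, -0.5]
gripper_width: 0.259
9.32 [0.5088 0.2395 0.272 ] F [ 0.5 -0.3 -0.5] w 0.259 
 [[ 0.0031  1.      0.0061]
 [ 1.     -0.0031  0.0019]
 [ 0.002   0.0061 -1.    ]]
```

View pics/w6.png

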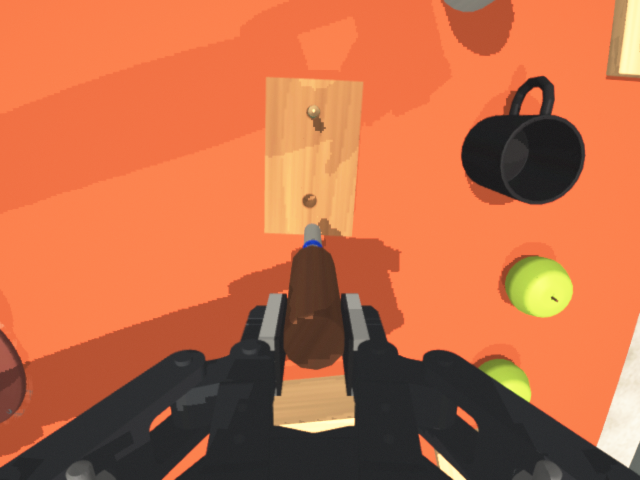

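Run:
```python
from h import *
st=state();im=cv2.imread("pics/w6.png")
q=st['tool_rot'];M=R.from_quat([q[1],q[2],q[3],q[0]]).as_matrix()
f=lambda p:proj("wrist",[st['tool_pos']+M@np.array(p)],st)
print(f([0,0,.115]),f([0,0,.067]),f([0,0,.045]),f([0,0,-.035]))
cv2.imwrite("pics/w6c.png",cv2.resize(im[210:390,230:400],None,fx=4,fy=4,interpolation=2)[:600])
```

```text
[[313.32481419 229.58548309]] [[313.27475624 251.23938953]] [[313.24468211 264.26770668]] [[313.0595636  344.78347885]]
```

View pics/w6c.png

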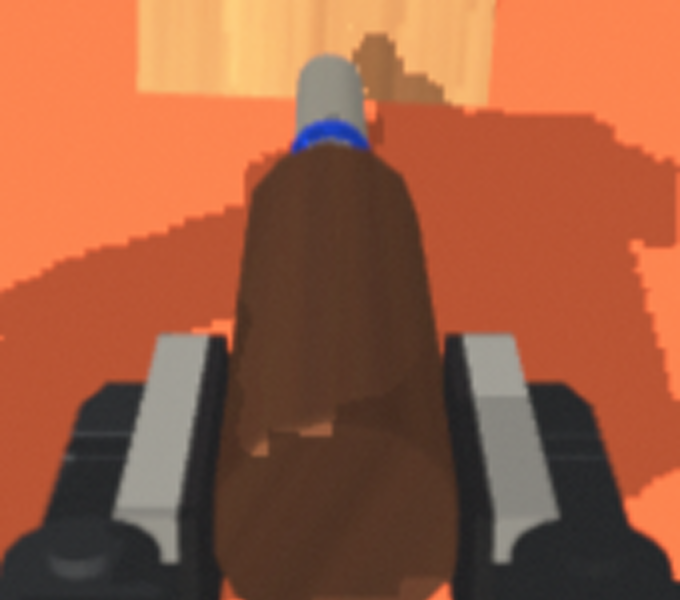

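Run:
```python
from h import *
st=state()
q=st['tool_rot'];M=R.from_quat([q[1],q[2],q[3],q[0]]).as_matrix()
a=np.linspace(0,6.283,60)
def circ(r,z,x=0,y=0):
    p=np.stack([r*np.cos(a)+x,r*np.sin(a)+y,0*a+z],1)
    P=proj("wrist",st['tool_pos']+p@M.T,st);return P.min(0).round(1),P.max(0).round(1)
for x in (-.002,0,.002):
    print(x,circ(.004,.115,x),circ(.006,.112,x),circ(.012,-.035,x))
```

```text
-0.002 (array([307.9, 226.9]), array([318.8, 237.4])) (array([305. , 225.4]), array([321.6, 241.3])) (array([279.9, 320.2]), array([346.3, 377.1]))
0 (array([307.9, 224.3]), array([318.8, 234.8])) (array([305. , 222.7]), array([321.6, 238.6])) (array([279.7, 315.1]), array([346.4, 372.6]))
0.002 (array([307.8, 221.6]), array([318.8, 232.2])) (array([305., 220.]), array([321.6, 236. ])) (array([279.5, 310. ]), array([346.6, 368.1]))
```

```bash
python3 -m crank '[{"angular":[0.07,-0.02,0],"delta_pos":[-0.83,0,0],"gripper":0},{"angular":[0,0,0],"delta_pos":[-1,-0.1,0],"gripper":0},{"angular":[0,0,0],"delta_pos":[-1,-0.1,0],"gripper":0},{"angular":[0,0,0],"delta_pos":[-1,-0.1,0],"gripper":0},{"angular":[0,0,0],"delta_pos":[-1,-0.1,0],"gripper":0},{"angular":[0,0,0],"delta_pos":[-1,-0.1,0],"gripper":0},{"angular":[0,0,0],"delta_pos":[-1,-0.1,0],"gripper":0},{"angular":[0,0,0],"delta_pos":[-1,-0.1,0],"gripper":0},{"angular":[0,0,0],"delta_pos":[-1,-0.1,0],"gripper":0},{"angular":[0,0,0],"delta_pos":[-1,0,0],"gripper":0},{"angular":[0,0,0],"delta_pos":[0,0,0],"gripper":0},{"angular":[0,0,0],"delta_pos":[0,0,0],"gripper":0}]'
python3 s.py
python3 - <<'E'
from h import *
im=grab_frame("wrist")[:,:,::-1]
cv2.imwrite("pics/w7.png",im)
cv2.imwrite("pics/s7.png",grab_frame("scene")[:,:,::-1])
E
```

```text
time: 10.88
tool_pos: [0.482, -0.0553, 0.2675]
tool_rot: [-0.003, 0.708, 0.706, -0.003]
contact_force: [-0.4, 0.5, -0.7]
gripper_width: 0.256
10.88 [ 0.482  -0.0553  0.2675] F [-0.4  0.5 -0.7] w 0.256 
 [[ 3.2e-03  1.0e+00 -7.9e-03]
 [ 1.0e+00 -3.2e-03 -8.0e-04]
 [-8.0e-04 -7.9e-03 -1.0e+00]]
```

View pics/w7.png

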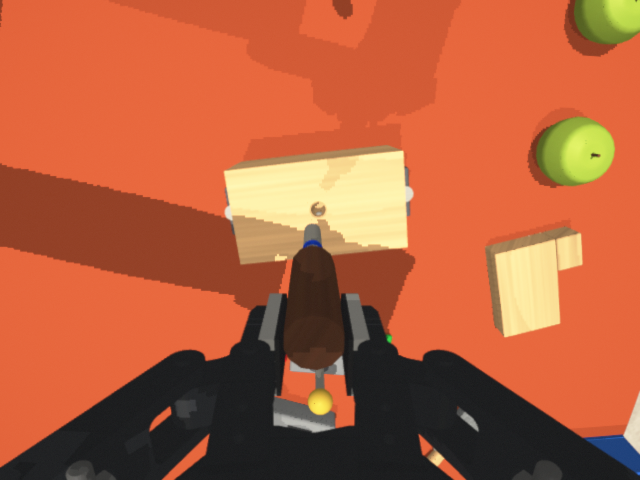

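View pics/s7.png

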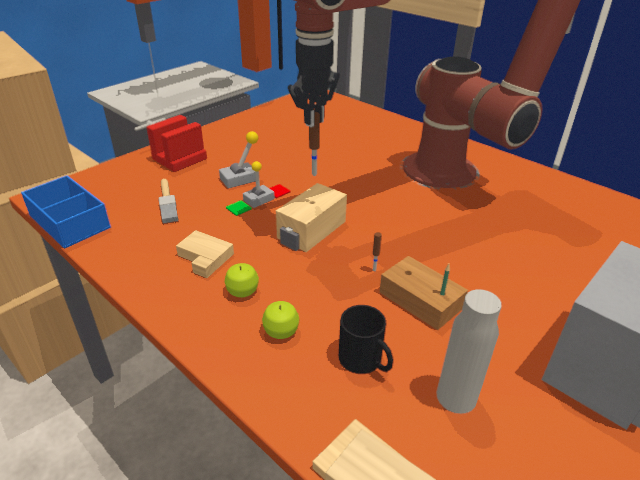

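```bash
python3 -m crank '[{"angular":[0,0,0],"delta_pos":[0,0,0.5],"gripper":0},{"angular":[0,0,0],"delta_pos":[0,0,0],"gripper":0},{"angular":[0,0,0],"delta_pos":[0,0,0],"gripper":0},{"angular":[0,0,0],"delta_pos":[0,0,0],"gripper":0}]'
python3 s.py;python3 -m crank '[{"angular":[0,0,0],"delta_pos":[0,0,0],"gripper":0}]'; python3 s.py
python3 - <<'E'
from h import *
st=state()
im=grab_frame("wrist")[:,:,::-1]
cv2.imwrite("pics/w8.png",im)
cv2.imwrite("pics/w8c.png",cv2.resize(im[170:290,240:390],None,fx=5,fy=5,interpolation=2))
E
```

```text
time: 11.48
tool_pos: [0.4825, -0.0558, 0.2539]
tool_rot: [-0.001, 0.708, 0.706, -0.003]
contact_force: [-0.3, -0.2, -0.4]
gripper_width: 0.261
11.47 [ 0.4825 -0.0558  0.2539] F [-0.3 -0.2 -0.4] w 0.261 
 [[ 0.003   1.     -0.0056]
 [ 1.     -0.003  -0.0019]
 [-0.0019 -0.0056 -1.    ]]
time: 11.6
tool_pos: [0.4825, -0.0559, 0.254]
tool_rot: [-0.001, 0.708, 0.706, -0.003]
contact_force: [0.6, -0.3, -0.4]
gripper_width: 0.258
11.6 [ 0.4825 -0.0559  0.254 ] F [ 0.6 -0.3 -0.4] w 0.258 
 [[ 0.0031  1.     -0.0055]
 [ 1.     -0.0031 -0.0019]
 [-0.0019 -0.0055 -1.    ]]
```

View pics/w8c.png

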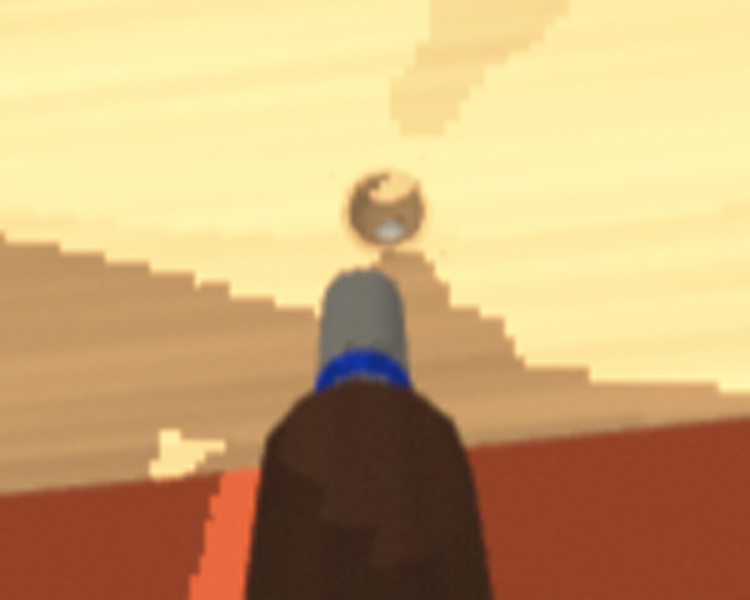

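Run:
```python
from h import *
st=state()
q=st['tool_rot'];M=R.from_quat([q[1],q[2],q[3],q[0]]).as_matrix()
b=onz("wrist",(317.4,211.6),.08,st)
print("bore",b,"tip",st['tool_pos']+M@[-.0003,-.0005,.115])
a=np.linspace(0,6.283,60)
P=proj("wrist",b+np.stack([.00825*np.cos(a),.00825*np.sin(a),0*a],1),st);print(P.min(0),P.max(0))
P=proj("wrist",st['tool_pos']+np.stack([.006*np.cos(a),.006*np.sin(a),0*a+.112],1)@M.T,st);print(P.min(0),P.max(0))
```

```text
bore [ 0.48507881 -0.05669059  0.08      ] tip [ 0.48136012 -0.05639432  0.13898304]
[308.01534715 202.3829995 ] [326.79626445 220.68904943]
[305.02045631 222.70876943] [321.60619601 238.63969052]
```

```bash
python3 -m crank '[{"angular":[-0.06,0.02,0],"delta_pos":[0,0.1,0.3],"gripper":0},{"angular":[0,0,0],"delta_pos":[-0.02,0,0.4],"gripper":0},{"angular":[0,0,0],"delta_pos":[0,0,0.7],"gripper":0},{"angular":[0,0,0],"delta_pos":[0,0,0],"gripper":0},{"angular":[0,0,0],"delta_pos":[0,0,0],"gripper":0},{"angular":[0,0,0],"delta_pos":[0,0,0],"gripper":0}]'
python3 s.py;python3 - <<'E'
from h import *
st=state()
im=grab_frame("wrist")[:,:,::-1]
cv2.imwrite("pics/w9.png",im)
cv2.imwrite("pics/w9c.png",cv2.resize(im[170:290,240:390],None,fx=5,fy=5,interpolation=2))
im=grab_frame("scene")[:,:,::-1]
cv2.imwrite("pics/s9.png",cv2.resize(im[90:260,240:390],None,fx=3.5,fy=3.5,interpolation=2))
E
```

```text
time: 12.4
tool_pos: [0.4857, -0.0566, 0.2124]
tool_rot: [0.0, 0.708, 0.706, 0.0]
contact_force: [0.5, 0.8, -0.0]
gripper_width: 0.257
12.4 [ 0.4857 -0.0566  0.2124] F [ 0.5  0.8 -0. ] w 0.257 
 [[ 3.1e-03  1.0e+00  4.0e-04]
 [ 1.0e+00 -3.1e-03 -4.0e-04]
 [-4.0e-04  4.0e-04 -1.0e+00]]
```

View pics/w9c.png

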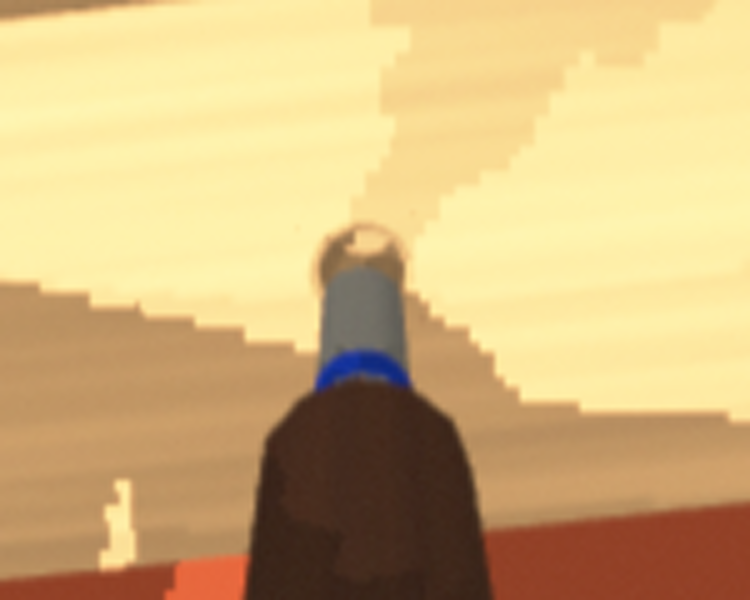

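View pics/s9.png

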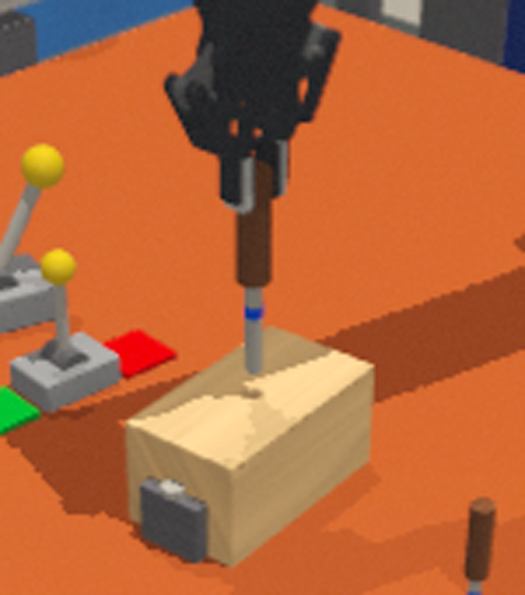

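Run:
```python
from h import *
st=state()
a=np.linspace(0,6.283,60)
for dy in (-.002,-.001,0,.001,.002):
    b=np.array([.4852,-.0566+dy,.08])
    P=proj("wrist",b+np.stack([.00825*np.cos(a),.00825*np.sin(a),0*a],1),st);print(dy,P.min(0),P.max(0))
for dy in (-.001,0,.001):
    P=proj("wrist",st['tool_pos']+np.stack([.006*np.cos(a),.006*np.sin(a)+dy,0*a-.112],1),st);print(P.min(0),P.max(0))
print('obs ring top',170+223/5,'lr',240+315/5,240+408/5,'tip',170+268/5,240+322/5,240+403/5)
```

```text
-0.002 [302.03164974 215.55834035] [323.29787408 236.0665329 ]
-0.001 [302.01624748 214.29345443] [323.30367303 234.84217638]
0 [302.00083286 213.02610088] [323.30946789 233.61537377]
0.001 [301.98540597 211.75627878] [323.31525857 232.38612345]
0.002 [301.96996691 210.48398728] [323.32104496 231.15442381]
[304.97093962 224.00981708] [321.54070713 239.91187703]
[304.95750391 222.66569395] [321.54511036 238.60182845]
[304.94405476 221.31871862] [321.54950846 237.28895038]
obs ring top 214.6 lr 303.0 321.6 tip 223.6 304.4 320.6
```

```bash
python3 -m crank '[{"angular":[0,0,0],"delta_pos":[0,0,0.4],"gripper":0},{"angular":[0,0,0],"delta_pos":[0,0,0.15],"gripper":0},{"angular":[0,0,0],"delta_pos":[0,0,0.15],"gripper":0},{"angular":[0,0,0],"delta_pos":[0,0,0],"gripper":0}]'
python3 s.py
python3 -m crank '[{"angular":[0,0,0],"delta_pos":[0,0,0.12],"gripper":0},{"angular":[0,0,0],"delta_pos":[0,0,0],"gripper":0}]'
python3 s.py
python3 - <<'E'
from h import *
im=grab_frame("wrist")[:,:,::-1]
cv2.imwrite("pics/w10c.png",cv2.resize(im[170:290,240:390],None,fx=5,fy=5,interpolation=2))
im=grab_frame("scene")[:,:,::-1]
cv2.imwrite("pics/s10.png",cv2.resize(im[90:260,240:390],None,fx=3.5,fy=3.5,interpolation=2))
E
```

```text
time: 13.0
tool_pos: [0.4851, -0.0564, 0.19]
tool_rot: [-0.001, 0.708, 0.706, -0.0]
contact_force: [0.4, -0.7, 0.2]
gripper_width: 0.26
13.0 [ 0.4851 -0.0564  0.19  ] F [ 0.4 -0.7  0.2] w 0.26 
 [[ 3.1e-03  1.0e+00 -1.5e-03]
 [ 1.0e+00 -3.1e-03  1.0e-04]
 [ 1.0e-04 -1.5e-03 -1.0e+00]]
time: 13.25
tool_pos: [0.4851, -0.0564, 0.1867]
tool_rot: [-0.0, 0.708, 0.706, -0.0]
contact_force: [-0.8, -0.2, -0.5]
gripper_width: 0.255
13.25 [ 0.4851 -0.0564  0.1867] F [-0.8 -0.2 -0.5] w 0.255 
 [[ 3.1e-03  1.0e+00 -1.3e-03]
 [ 1.0e+00 -3.1e-03  1.0e-04]
 [ 0.0e+00 -1.3e-03 -1.0e+00]]
```

View pics/w10c.png

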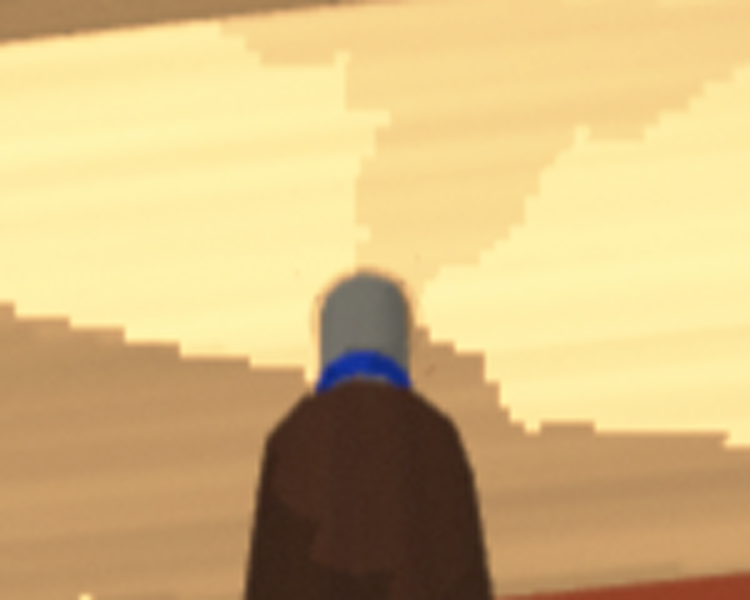

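View pics/s10.png

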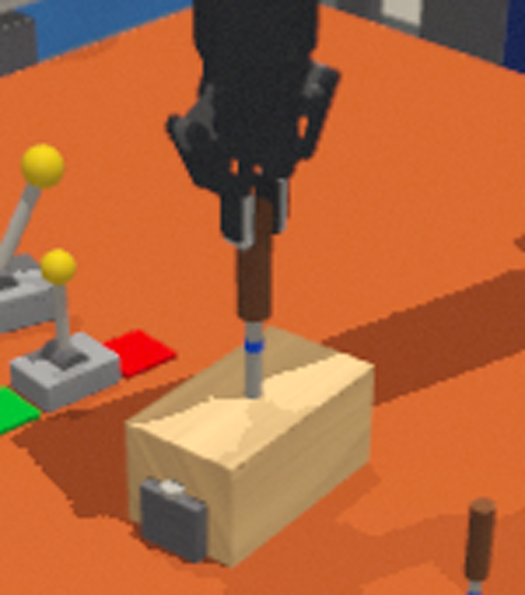

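The tip has entered the mouth with no side force. Now pushing on through the catch.

```bash
python3 -m crank '[{"angular":[0,0,0],"delta_pos":[0,0,0.12],"gripper":0},{"angular":[0,0,0],"delta_pos":[0,0,0.12],"gripper":0},{"angular":[0,0,0],"delta_pos":[0,0,0.12],"gripper":0},{"angular":[0,0,0],"delta_pos":[0,0,0],"gripper":0}]'
python3 -m crank '[{"angular":[0,0,0],"delta_pos":[0,0,0.12],"gripper":0},{"angular":[0,0,0],"delta_pos":[0,0,0.12],"gripper":0},{"angular":[0,0,0],"delta_pos":[0,0,0],"gripper":0}]'
python3 -m crank '[{"angular":[0,0,0],"delta_pos":[0,0,0.12],"gripper":0},{"angular":[0,0,0],"delta_pos":[0,0,0],"gripper":0}]'
python3 s.py
```

```text
time: 13.85
tool_pos: [0.4851, -0.0563, 0.1753]
tool_rot: [-0.001, 0.708, 0.706, -0.0]
contact_force: [1.6, 0.8, -2.0]
gripper_width: 0.264
time: 14.22
tool_pos: [0.485, -0.0563, 0.1681]
tool_rot: [-0.001, 0.708, 0.706, -0.0]
contact_force: [1.0, 0.6, -2.4]
gripper_width: 0.259
time: 14.48
tool_pos: [0.485, -0.0564, 0.1648]
tool_rot: [-0.001, 0.708, 0.706, -0.0]
contact_force: [1.5, 0.4, -1.8]
gripper_width: 0.261
14.47 [ 0.485  -0.0564  0.1648] F [ 1.5  0.4 -1.8] w 0.261 
 [[ 3.2e-03  1.0e+00 -1.4e-03]
 [ 1.0e+00 -3.2e-03  3.0e-04]
 [ 3.0e-04 -1.4e-03 -1.0e+00]]
```

```bash
python3 -m crank '[{"angular":[0,0,0],"delta_pos":[0,0,0.1],"gripper":0}]'
python3 -m crank '[{"angular":[0,0,0],"delta_pos":[0,0,0.1],"gripper":0}]'
python3 -m crank '[{"angular":[0,0,0],"delta_pos":[0,0,0.06],"gripper":0}]'
python3 -m crank '[{"angular":[0,0,0],"delta_pos":[0,0,0.04],"gripper":0}]'
```

```text
time: 14.6
tool_pos: [0.4853, -0.0565, 0.1627]
tool_rot: [-0.0, 0.708, 0.706, -0.0]
contact_force: [-0.7, -0.3, 1.7]
gripper_width: 0.257
time: 14.72
tool_pos: [0.4854, -0.0565, 0.1596]
tool_rot: [-0.0, 0.708, 0.706, -0.0]
contact_force: [0.1, -0.5, 2.1]
gripper_width: 0.255
time: 14.85
tool_pos: [0.4853, -0.0565, 0.1576]
tool_rot: [-0.0, 0.708, 0.706, -0.0]
contact_force: [-0.2, -0.3, 1.3]
gripper_width: 0.259
time: 14.98
tool_pos: [0.4855, -0.0566, 0.1571]
tool_rot: [0.0, 0.708, 0.706, -0.0]
contact_force: [-0.8, 0.2, 7.2]
gripper_width: 0.262
```

```bash
python3 -m crank '[{"angular":[0,0,0],"delta_pos":[0,0,0.02],"gripper":0}]'
python3 -m crank '[{"angular":[0,0,0],"delta_pos":[0,0,0.02],"gripper":0}]'
```

```text
time: 15.1
tool_pos: [0.4857, -0.0566, 0.1571]
tool_rot: [0.0, 0.708, 0.706, -0.0]
contact_force: [-2.1, -1.0, 7.7]
gripper_width: 0.258
time: 15.22
tool_pos: [0.4858, -0.0567, 0.1571]
tool_rot: [0.0, 0.708, 0.706, -0.0]
contact_force: [-1.8, -0.1, 8.5]
gripper_width: 0.256
```

```bash
python3 -m crank '[{"angular":[0,0,0],"delta_pos":[0,0,0.06],"gripper":0}]'
python3 -m crank '[{"angular":[0,0,0],"delta_pos":[0,0,0.06],"gripper":0}]'
python3 -m crank '[{"angular":[0,0,0],"delta_pos":[0,0,0.06],"gripper":0}]'; python3 s.py
```

```text
time: 15.35
tool_pos: [0.4865, -0.057, 0.1569]
tool_rot: [0.001, 0.708, 0.706, 0.0]
contact_force: [-4.3, -0.2, 17.6]
gripper_width: 0.26
time: 15.48
tool_pos: [0.487, -0.0572, 0.1568]
tool_rot: [0.002, 0.708, 0.706, 0.0]
contact_force: [-5.2, -0.1, 23.6]
gripper_width: 0.256
time: 15.6
tool_pos: [0.4876, -0.0575, 0.1567]
tool_rot: [0.002, 0.708, 0.706, 0.001]
contact_force: [-7.3, 0.1, 29.8]
gripper_width: 0.26
15.6 [ 0.4876 -0.0575  0.1567] F [-7.3  0.1 29.8] w 0.26 
 [[ 0.0029  1.      0.0044]
 [ 1.     -0.0029 -0.0027]
 [-0.0026  0.0044 -1.    ]]
```

It pressed firmly on the bottom at about 30 N, with the TCP at 0.157, which is the height expected for the shallow bore. I'll ease off and read the band.

```bash
python3 -m crank '[{"angular":[0,0,0],"delta_pos":[0,0,-0.1],"gripper":0},{"angular":[0,0,0],"delta_pos":[0,0,-0.05],"gripper":0},{"angular":[0,0,0],"delta_pos":[0,0,0],"gripper":0}]'; python3 s.py
python3 - <<'E'
from h import *
im=grab_frame("scene")[:,:,::-1]
cv2.imwrite("pics/s11.png",cv2.resize(im[110:250,250:370],None,fx=5,fy=5,interpolation=2)[:600])
im=grab_frame("wrist")[:,:,::-1]
cv2.imwrite("pics/w11c.png",cv2.resize(im[170:290,240:390],None,fx=5,fy=5,interpolation=2))
E
```

```text
time: 15.98
tool_pos: [0.4862, -0.0568, 0.157]
tool_rot: [0.001, 0.708, 0.706, 0.0]
contact_force: [-1.9, -0.1, 10.1]
gripper_width: 0.256
15.97 [ 0.4862 -0.0568  0.157 ] F [-1.9 -0.1 10.1] w 0.256 
 [[ 0.003   1.      0.0015]
 [ 1.     -0.003  -0.001 ]
 [-0.001   0.0015 -1.    ]]
```

View pics/s11.png

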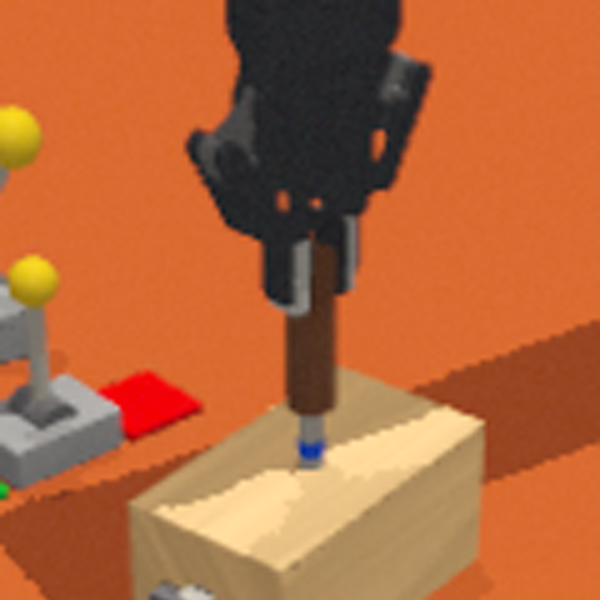

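View pics/w11c.png

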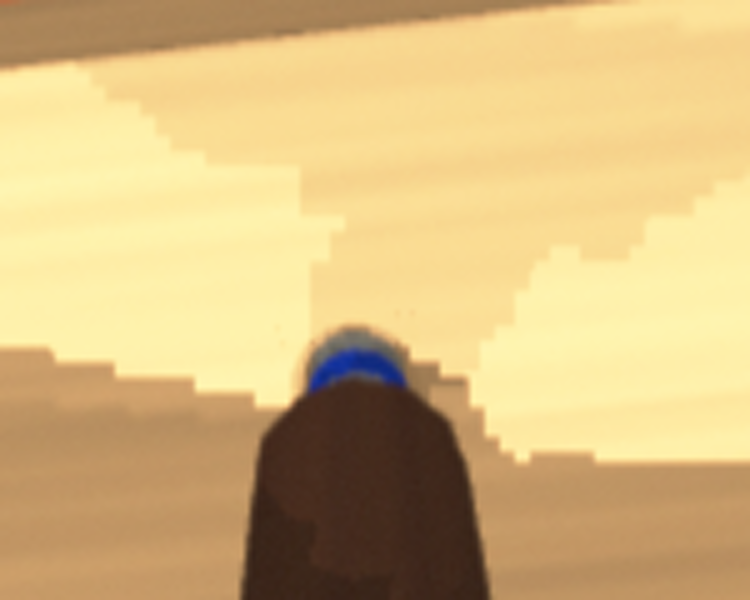

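The band shows clear of the wood, with a strip of steel below it, so the bore is too shallow and the flag must go to red. Releasing.

```bash
python3 -m crank '[{"angular":[0,0,0],"delta_pos":[0,0,-0.04],"gripper":0},{"angular":[0,0,0],"delta_pos":[0,0,0],"gripper":0.6},{"angular":[0,0,0],"delta_pos":[0,0,0],"gripper":0.8},{"angular":[0,0,0],"delta_pos":[0,0,0],"gripper":1},{"angular":[0,0,0],"delta_pos":[0,0,0],"gripper":1},{"angular":[0,0,0],"delta_pos":[0,0,0],"gripper":1}]'; python3 s.py
python3 - <<'E'
from h import *
im=grab_frame("wrist")[:,:,::-1]
cv2.imwrite("pics/w12.png",im)
im=grab_frame("scene")[:,:,::-1]
cv2.imwrite("pics/s12.png",cv2.resize(im[110:250,250:370],None,fx=5,fy=5,interpolation=2)[:600])
E
```

```text
time: 16.82
tool_pos: [0.4851, -0.0564, 0.1554]
tool_rot: [-0.0, 0.708, 0.706, -0.0]
contact_force: [-0.1, 0.0, -0.3]
gripper_width: 1.001
16.82 [ 0.4851 -0.0564  0.1554] F [-0.1  0.  -0.3] w 1.001 
 [[ 3.1e-03  1.0e+00 -1.1e-03]
 [ 1.0e+00 -3.1e-03  1.0e-04]
 [ 1.0e-04 -1.1e-03 -1.0e+00]]
```

View pics/w12.png

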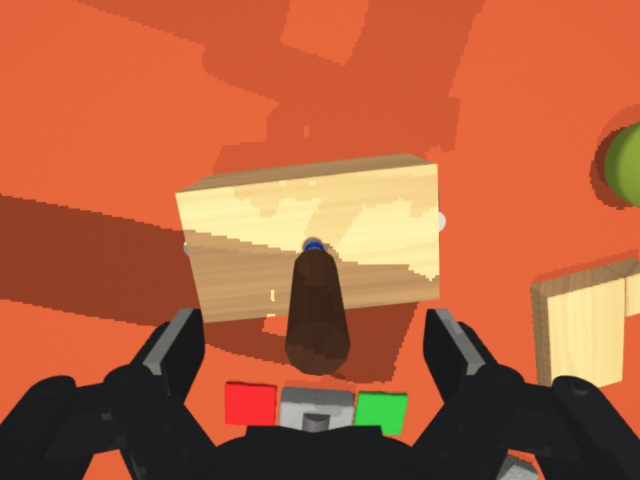

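View pics/s12.png

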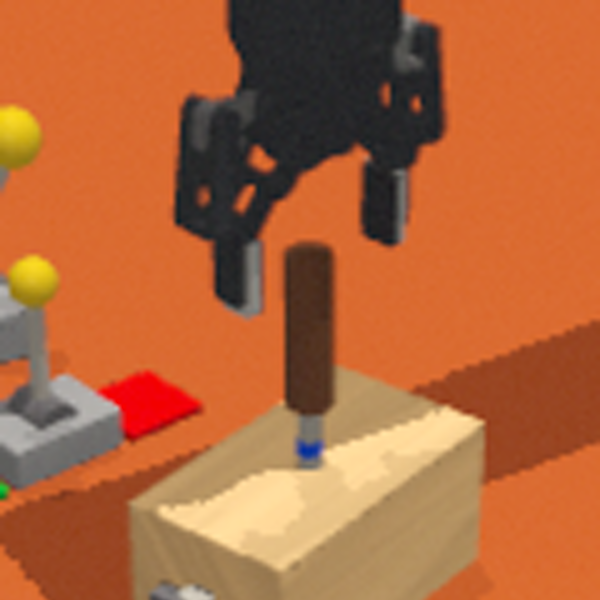

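The rod stands released with its band visible. Rising clear and moving over the flag.

```bash
python3 -m crank '[{"angular":[0,0,0],"delta_pos":[0,0,-0.6],"gripper":1},{"angular":[0,0,0],"delta_pos":[0,0,-1],"gripper":1},{"angular":[0,0,0],"delta_pos":[0,0,-1],"gripper":1},{"angular":[0,0,0],"delta_pos":[0,0,-1],"gripper":1},{"angular":[0,0,0],"delta_pos":[0,0,-1],"gripper":1},{"angular":[0,0,0],"delta_pos":[-0.5,0,0],"gripper":1},{"angular":[0,0,0],"delta_pos":[-1,0.3,0],"gripper":1},{"angular":[0,0,0],"delta_pos":[-1,0.3,0],"gripper":0},{"angular":[0,0,0],"delta_pos":[-1,0.4,0],"gripper":0},{"angular":[0,0,0],"delta_pos":[-1,0.5,0],"gripper":0},{"angular":[0,0,0],"delta_pos":[-1,0.5,0],"gripper":0},{"angular":[0,0,0],"delta_pos":[0,0,0],"gripper":0}]'
python3 -m crank '[{"angular":[0,0,0],"delta_pos":[0,0,0],"gripper":0},{"angular":[0,0,0],"delta_pos":[0,0,0],"gripper":0}]'; python3 s.py
python3 - <<'E'
from h import *
im=grab_frame("wrist")[:,:,::-1]
cv2.imwrite("pics/w13.png",im)
E
```

```text
time: 18.42
tool_pos: [0.5444, -0.2237, 0.2918]
tool_rot: [-0.002, 0.709, 0.705, -0.001]
contact_force: [0.0, 0.0, -1.0]
gripper_width: 0.002
time: 18.68
tool_pos: [0.5444, -0.221, 0.2934]
tool_rot: [-0.0, 0.708, 0.706, -0.0]
contact_force: [-0.6, 0.2, 0.1]
gripper_width: -0.001
18.68 [ 0.5444 -0.221   0.2934] F [-0.6  0.2  0.1] w -0.001 
 [[ 2.5e-03  1.0e+00 -1.1e-03]
 [ 1.0e+00 -2.5e-03  2.0e-04]
 [ 2.0e-04 -1.1e-03 -1.0e+00]]
```

View pics/w13.png

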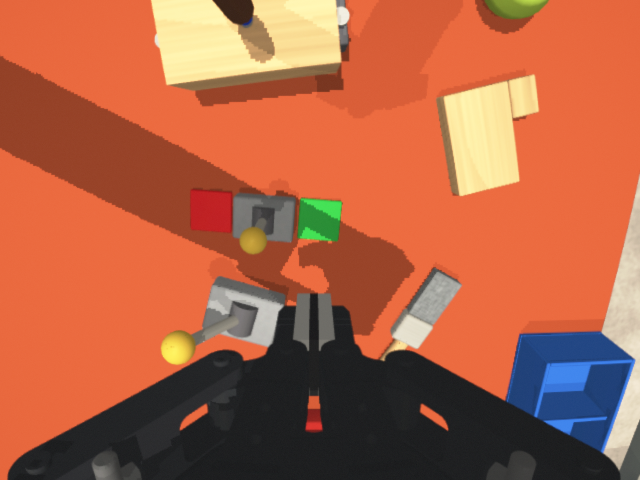

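Run:
```python
from h import *
st=state()
for z in (.102,): print('ball',onz("wrist",(253,240),z,st),'big base corner',onz("wrist",(285,292),.035,st),'bigball',onz("wrist",(178,348),.13,st))
print('g',onz("wrist",(320,220),.006,st),'r',onz("wrist",(211,211),.006,st))
```

```text
ball [ 0.48704375 -0.25302241  0.102     ] big base corner [ 0.51045081 -0.33877393  0.035     ] bigball [ 0.41249559 -0.35414506  0.13      ]
g [ 0.55204673 -0.25855399  0.006     ] r [ 0.42254498 -0.24712664  0.006     ]
```

```bash
python3 -m crank '[{"angular":[0,0,0],"delta_pos":[-0.98,0,0],"gripper":0},{"angular":[0,0,0],"delta_pos":[0,0,1],"gripper":0},{"angular":[0,0,0],"delta_pos":[0,0,1],"gripper":0},{"angular":[0,0,0],"delta_pos":[0,0,1],"gripper":0},{"angular":[0,0,0],"delta_pos":[0,0,1],"gripper":0},{"angular":[0,0,0],"delta_pos":[0,0,1],"gripper":0},{"angular":[0,0,0],"delta_pos":[0,0,1],"gripper":0},{"angular":[0,0,0],"delta_pos":[0,0,0.3],"gripper":0},{"angular":[0,0,0],"delta_pos":[0,0,0],"gripper":0},{"angular":[0,0,0],"delta_pos":[0,0,0],"gripper":0}]'; python3 s.py
python3 - <<'E'
from h import *
im=grab_frame("wrist")[:,:,::-1]
cv2.imwrite("pics/w14.png",im)
im=grab_frame("scene")[:,:,::-1]
cv2.imwrite("pics/s14.png",cv2.resize(im[70:250,190:360],None,fx=3.3,fy=3.3,interpolation=2)[:600])
E
```

```text
time: 19.98
tool_pos: [0.5456, -0.2515, 0.1064]
tool_rot: [0.001, 0.708, 0.706, 0.0]
contact_force: [0.2, 0.8, -0.1]
gripper_width: -0.001
19.98 [ 0.5456 -0.2515  0.1064] F [ 0.2  0.8 -0.1] w -0.001 
 [[ 0.0029  1.      0.0017]
 [ 1.     -0.0029 -0.0016]
 [-0.0016  0.0017 -1.    ]]
```

View pics/w14.png

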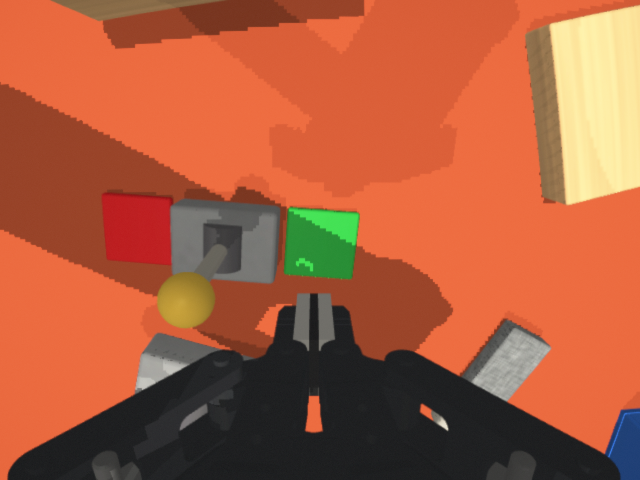

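View pics/s14.png

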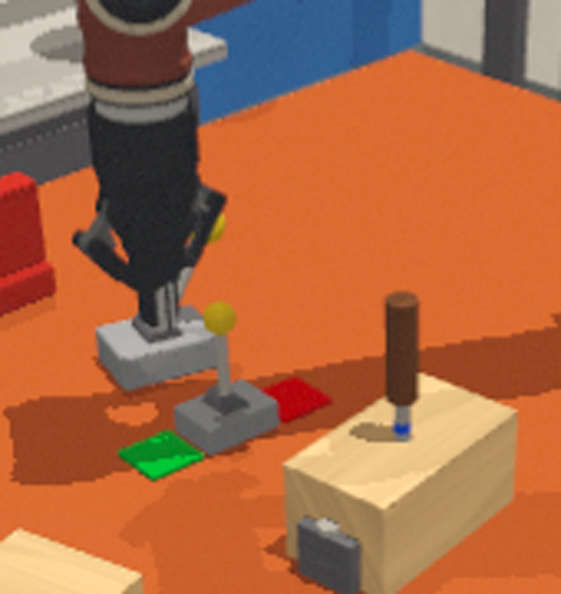

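```bash
python3 -c "
from h import *
print(onz('wrist',(186,299),.102))"
python3 -m crank '[{"angular":[0,0,0],"delta_pos":[0,-0.4,0.05],"gripper":0},{"angular":[0,0,0],"delta_pos":[0,-0.4,0.05],"gripper":0},{"angular":[0,0,0],"delta_pos":[0,-0.4,0],"gripper":0},{"angular":[0,0,0],"delta_pos":[0,-0.4,0],"gripper":0},{"angular":[0,0,0],"delta_pos":[0,-0.3,0],"gripper":0},{"angular":[0,0,0],"delta_pos":[0,-0.2,0],"gripper":0}]'
python3 -m crank '[{"angular":[0,0,0],"delta_pos":[0,-0.15,0],"gripper":0}]'
python3 -m crank '[{"angular":[0,0,0],"delta_pos":[0,-0.1,0],"gripper":0}]'
```

```text
[ 0.48694866 -0.2528022   0.102     ]
time: 20.82
tool_pos: [0.4812, -0.251, 0.1018]
tool_rot: [0.0, 0.708, 0.706, -0.0]
contact_force: [0.4, -0.1, 0.8]
gripper_width: -0.001
time: 20.95
tool_pos: [0.4769, -0.251, 0.1017]
tool_rot: [-0.0, 0.708, 0.706, -0.0]
contact_force: [0.2, 0.4, 0.4]
gripper_width: -0.003
time: 21.08
tool_pos: [0.474, -0.2509, 0.1017]
tool_rot: [-0.0, 0.708, 0.706, -0.0]
contact_force: [0.2, -0.2, 0.5]
gripper_width: -0.002
```

```bash
python3 -m crank '[{"angular":[0,0,0],"delta_pos":[0,-0.1,0],"gripper":0},{"angular":[0,0,0],"delta_pos":[0,-0.1,0],"gripper":0}]'
python3 - <<'E'
from h import *
im=grab_frame("wrist")[:,:,::-1]
cv2.imwrite("pics/w15.png",im)
E
```

```text
time: 21.32
tool_pos: [0.468, -0.2508, 0.1015]
tool_rot: [-0.0, 0.708, 0.706, -0.0]
contact_force: [0.4, 0.4, 0.1]
gripper_width: 0.001
```

View pics/w15.png

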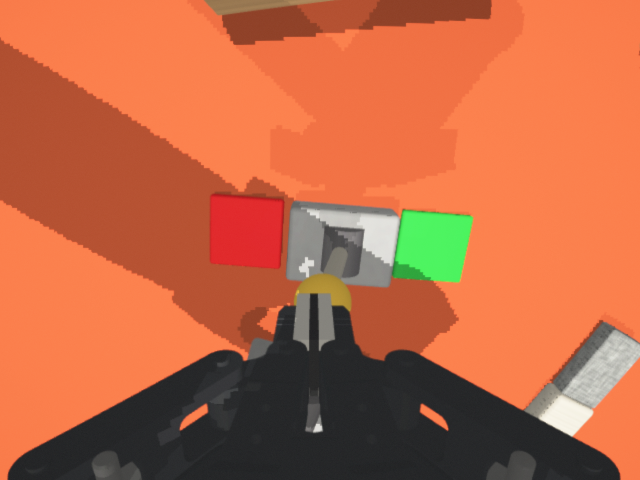

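Run:
```python
from h import *
st=state()
print(st['tool_pos'],proj("wrist",[[.487,-.253,.102],[.487,-.2500,.115],st['tool_pos'],st['tool_pos']-[0,0,.017]],st), onz("wrist",(323,302),.102,st))
im=grab_frame("scene")[:,:,::-1]
cv2.imwrite("pics/s15.png",cv2.resize(im[90:240,200:340],None,fx=4,fy=4,interpolation=2)[:600])
cv2.imwrite("pics/w15c.png",cv2.resize(grab_frame("wrist")[180:380,220:420,::-1],None,fx=3,fy=3,interpolation=2)[:600])
```

```text
[ 0.46768575 -0.2507638   0.10146541] [[356.47704065 305.75060722]
 [360.0161358  313.84437179]
 [313.15351598 300.83344786]
 [313.23372031 285.06394676]] [ 0.47205796 -0.2510817   0.102     ]
```

View pics/s15.png

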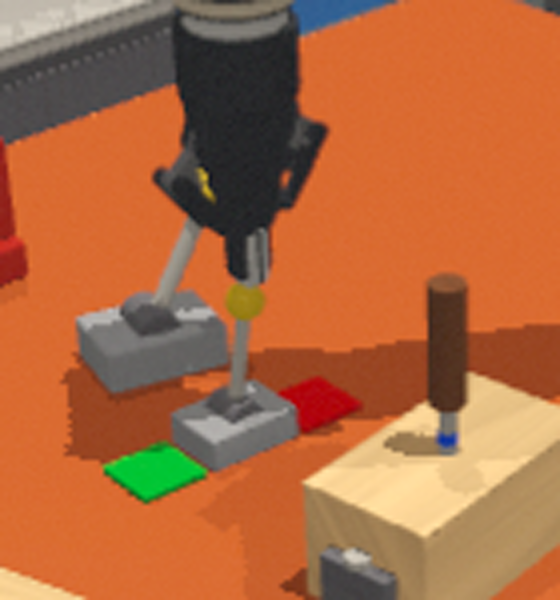

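View pics/w15c.png

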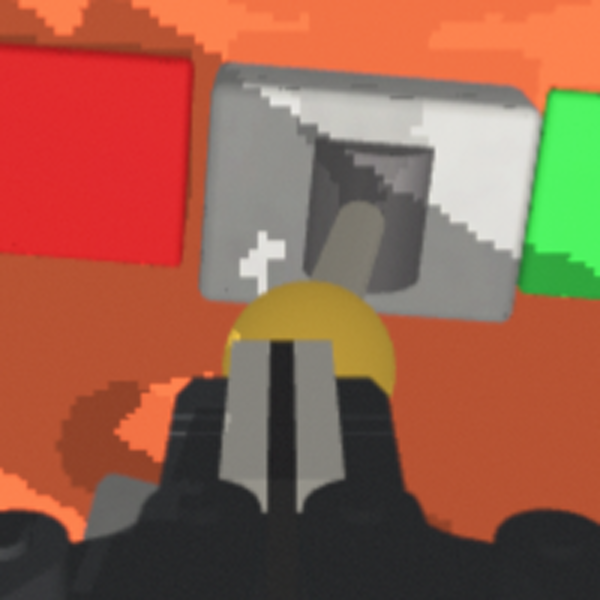

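The closed fingertips sit higher than the 17 mm figure suggests: they end about level with the TCP, so they rode over the top of the ball. I'll back up, go lower and push again.

```bash
python3 -m crank '[{"angular":[0,0,0],"delta_pos":[0,0,-0.8],"gripper":0},{"angular":[0,0,0],"delta_pos":[0,0.5,-0.2],"gripper":0},{"angular":[0,0,0],"delta_pos":[0,1,0],"gripper":0},{"angular":[0,0,0],"delta_pos":[0,1,0],"gripper":0},{"angular":[0,0,0],"delta_pos":[0,0,0],"gripper":0},{"angular":[0,0,0],"delta_pos":[0,0,1],"gripper":0},{"angular":[0,0,0],"delta_pos":[0,0,0.8],"gripper":0},{"angular":[0,0,0],"delta_pos":[0,0,0],"gripper":0}]'
python3 - <<'E'
from h import *
cv2.imwrite("pics/w16.png",grab_frame("wrist")[:,:,::-1])
im=grab_frame("scene")[:,:,::-1]
cv2.imwrite("pics/s16.png",cv2.resize(im[90:240,200:340],None,fx=4,fy=4,interpolation=2)[:600])
E
```

```text
time: 22.48
tool_pos: [0.5409, -0.2497, 0.0743]
tool_rot: [-0.003, 0.708, 0.706, -0.001]
contact_force: [-0.1, -0.1, 0.0]
gripper_width: 0.0
```

View pics/s16.png

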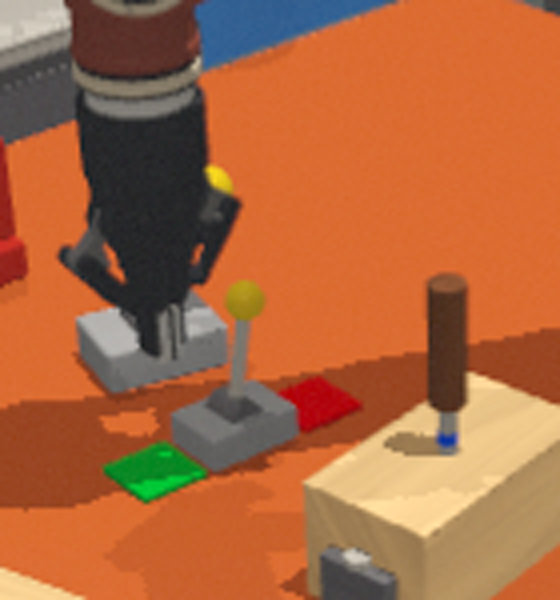

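View pics/w16.png

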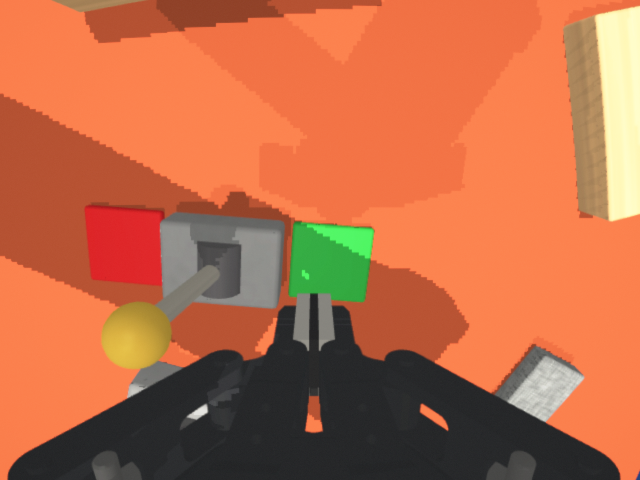

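```bash
python3 -m crank '[{"angular":[0,0,0],"delta_pos":[0,-0.3,-0.2],"gripper":0},{"angular":[0,0,0],"delta_pos":[0,-0.3,0],"gripper":0},{"angular":[0,0,0],"delta_pos":[0,-0.3,0],"gripper":0},{"angular":[0,0,0],"delta_pos":[0,-0.3,0],"gripper":0},{"angular":[0,0,0],"delta_pos":[0,-0.3,0],"gripper":0},{"angular":[0,0,0],"delta_pos":[0,-0.3,0],"gripper":0}]'
python3 -m crank '[{"angular":[0,0,0],"delta_pos":[0,-0.2,0],"gripper":0}]'
python3 - <<'E'
from h import *
cv2.imwrite("pics/w17.png",grab_frame("wrist")[:,:,::-1])
im=grab_frame("scene")[:,:,::-1]
cv2.imwrite("pics/s17.png",cv2.resize(im[90:240,200:340],None,fx=4,fy=4,interpolation=2)[:600])
E
```

```text
time: 23.32
tool_pos: [0.4885, -0.2508, 0.0835]
tool_rot: [-0.0, 0.708, 0.706, -0.0]
contact_force: [0.9, 0.5, 0.3]
gripper_width: -0.0
time: 23.45
tool_pos: [0.4825, -0.2508, 0.0835]
tool_rot: [-0.0, 0.708, 0.706, -0.0]
contact_force: [1.7, 0.3, -0.1]
gripper_width: -0.001
```

View pics/s17.png

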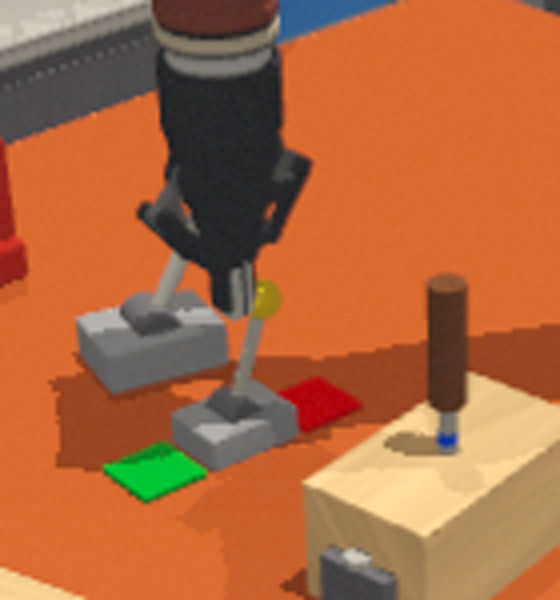

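View pics/w17.png

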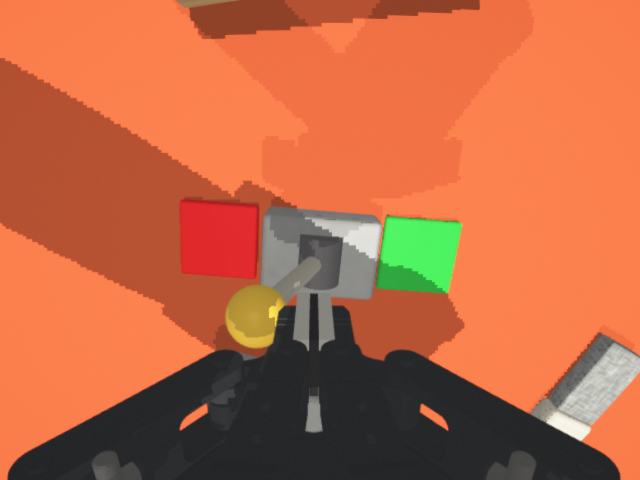

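```bash
python3 -m crank '[{"angular":[0,0,0],"delta_pos":[0,-0.15,0],"gripper":0}]'
python3 -m crank '[{"angular":[0,0,0],"delta_pos":[0,-0.12,0],"gripper":0}]'
python3 -m crank '[{"angular":[0,0,0],"delta_pos":[0,-0.1,0],"gripper":0}]'
```

```text
time: 23.68
tool_pos: [0.4787, -0.2509, 0.0837]
tool_rot: [-0.0, 0.708, 0.706, -0.0]
contact_force: [0.0, 0.1, -0.2]
gripper_width: 0.0
time: 23.8
tool_pos: [0.4749, -0.2508, 0.0836]
tool_rot: [-0.0, 0.708, 0.706, -0.0]
contact_force: [1.1, -0.7, -0.5]
gripper_width: -0.003
time: 23.92
tool_pos: [0.4718, -0.2508, 0.0836]
tool_rot: [-0.0, 0.708, 0.706, -0.0]
contact_force: [0.3, -0.6, 0.1]
gripper_width: -0.0
```

```bash
python3 -m crank '[{"angular":[0,0,0],"delta_pos":[0,-0.1,0],"gripper":0}]'
python3 -m crank '[{"angular":[0,0,0],"delta_pos":[0,-0.1,0],"gripper":0}]'
python3 -m crank '[{"angular":[0,0,0],"delta_pos":[0,-0.1,0],"gripper":0}]'
python3 - <<'E'
from h import *
cv2.imwrite("pics/w18.png",grab_frame("wrist")[:,:,::-1])
E
```

```text
time: 24.05
tool_pos: [0.4688, -0.2508, 0.0835]
tool_rot: [-0.0, 0.708, 0.706, -0.0]
contact_force: [-0.1, -0.4, 0.0]
gripper_width: 0.005
time: 24.18
tool_pos: [0.4662, -0.2508, 0.0837]
tool_rot: [0.0, 0.708, 0.706, 0.0]
contact_force: [4.9, 0.2, 0.2]
gripper_width: 0.002
time: 24.3
tool_pos: [0.4652, -0.2511, 0.0845]
tool_rot: [0.002, 0.708, 0.706, 0.002]
contact_force: [9.6, 0.7, -1.8]
gripper_width: 0.005
```

View pics/w18.png

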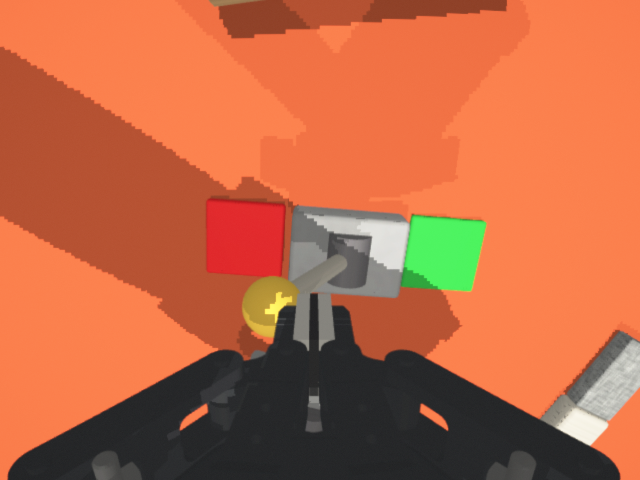

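The hard stop is felt at 9.6 N. Backing away in +x, then up.

```bash
python3 -m crank '[{"angular":[0,0,0],"delta_pos":[0,0.4,0],"gripper":0},{"angular":[0,0,0],"delta_pos":[0,1,0],"gripper":0},{"angular":[0,0,0],"delta_pos":[0,0.8,0],"gripper":0},{"angular":[0,0,0],"delta_pos":[0,0,-0.8],"gripper":0},{"angular":[0,0,0],"delta_pos":[0,0,-1],"gripper":0},{"angular":[0,0,0],"delta_pos":[0,0,-1],"gripper":0},{"angular":[0,0,0],"delta_pos":[0,0,-1],"gripper":0},{"angular":[0,0,0],"delta_pos":[0,0,-1],"gripper":0},{"angular":[0,0,0],"delta_pos":[0,0,-1],"gripper":0},{"angular":[0,0,0],"delta_pos":[0,0,0],"gripper":0},{"angular":[0,0,0],"delta_pos":[0,0,0],"gripper":0},{"angular":[0,0,0],"delta_pos":[0,0,0],"gripper":0}]'
python3 - <<'E'
from h import *
cv2.imwrite("pics/w19.png",grab_frame("wrist")[:,:,::-1])
im=grab_frame("scene")[:,:,::-1]
cv2.imwrite("pics/s19.png",im)
cv2.imwrite("pics/s19c.png",cv2.resize(im[90:240,200:340],None,fx=4,fy=4,interpolation=2)[:600])
E
```

```text
time: 25.85
tool_pos: [0.5283, -0.2505, 0.2552]
tool_rot: [-0.002, 0.708, 0.706, -0.001]
contact_force: [0.4, -0.4, -0.7]
gripper_width: 0.001
```

View pics/s19c.png

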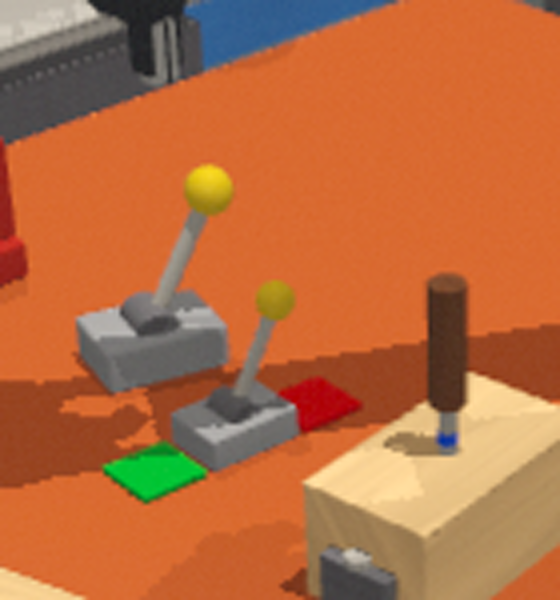

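View pics/w19.png

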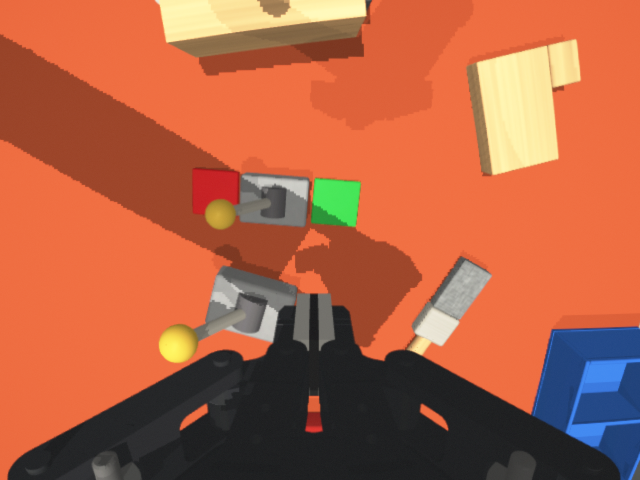

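View pics/s19.png

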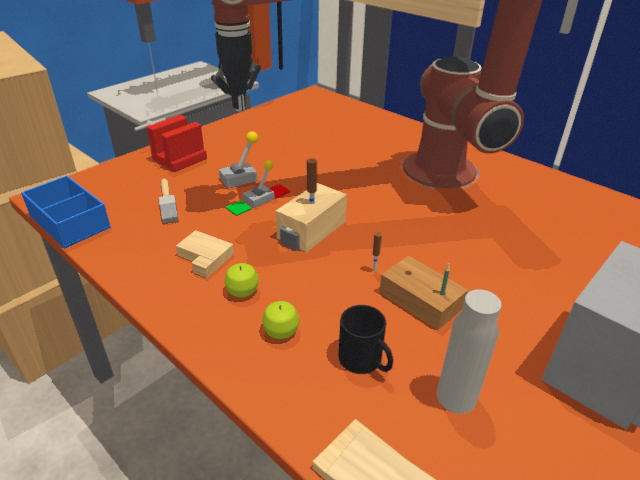

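Run:
```python
from h import *
st=state()
b=onz("wrist",(221,214),.092,st);r=onz("wrist",(215.5,191.5),.006,st)
print(b,r,np.hypot(*(b-r)[:2]), onz("wrist",(336,203),.006,st))
# rod top centre in scene at z=.192, bottom at mouth
print(onz("scene",(311.8,161),.192),onz("scene",(311,203),.08))
print(job_done())
```

```text
[ 0.44886571 -0.25027436  0.092     ] [ 0.42290651 -0.24620992  0.006     ] 0.02627545633464687 [ 0.55195402 -0.25924566  0.006     ]
[ 0.4891603  -0.05303644  0.192     ] [ 0.48929681 -0.05475328  0.08      ]
the job is handed in; nothing more can be done
None
```

I pushed the rod into the bore until it bottomed, then threw the small flag lever fully over to red. The job was handed in at about 26 s of robot time, and no verdict was reported.

- **Rod:** I took the larger rod from the holder. It dragged about 2 N past the catch, then stopped hard about 38 mm below the mouth. The wrist read about 30 N at most, below the 40 N limit. After release it stood upright with the blue band and a strip of steel showing above the wood, so the bore is the shallow one.
- **Flag:** the first push failed. The closed fingertips ended higher than I expected from the given 17 mm and slid over the ball, moving it only about 15 mm towards red. I backed off, went lower and pushed again to the hard stop at 9.6 N.
- **Last checks:**
  - The ball measured about 26 mm from the red plate's centre (limit 36 mm).
  - The rod's top and foot agreed to within 2 mm in the scene view, so it is upright.
  - That view put the rod about 3–4 mm from the earlier wrist-camera position of the bore. I put this down to camera offset, since the rod is seated in the bore.
  - The look-alike rod, the big flag and the other bystanders looked unmoved by eye, and the arm was clear of everything.

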